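# Clamp the slide rack on the shaker with the turnbuckle

### The job

Get the bench shaker ready: take the sample cup off its platform and stand it upright on the bare worktop, then set the blue slide rack on the platform so that all four corner holes drop over their posts and it lies flat. Then turn the brass turnbuckle so that both jaws draw in and press firmly on the two ends of the rack, and leave it clamped; do not knock over the cup or spill the rack, and leave the other things on the bench where they are.

Things in the scene. Friction and masses are not known exactly. Their poses are not given: they have to be found in the camera images.
- shaker: Bench shaker, fixed: white housing with aluminium platform, top 42 mm above the worktop. Origin at worktop height under the middle of the rack's seat; footprint x -120 to +64 mm, y -116 to +116 mm in its own frame; own y runs along the turnbuckle, own -x faces roughly to the robot.
- seat (a point): Where rack_center must come: 40 mm above the middle of the platform. Axes as the shaker's. Four steel posts, 8 mm thick, 29 mm high, the top 9 mm tapered to 3 mm, stand on the platform at x = +-36, y = +-53 mm from here.
- buckle_axis (a point): Middle of the brass turnbuckle, on its axis (the shaker's y), 92 mm above the worktop, x = -95 mm of the shaker; axes as the shaker's. Sleeve 76 mm long, hub 30 mm thick, 26 mm wide. Four steel tommy bars 8 mm thick with red 12 mm balls stand out from the hub, a quarter turn apart; ball ends 46 mm from the axis.
- turnbuckle (a joint): Turnbuckle angle q, rad, 0 (open) to 6.0. The bars lean q + 0, 1.57, 3.14, 4.71 rad from straight up to the shaker's +x. Growing q tightens: push an upper bar away from the robot, then take the next. A bar leaning over 0.6 rad to the robot binds by friction unless the finger rises with it. Each rad brings both jaws in 3 mm; they meet a centred rack at about 5.0. Stiff (0.08 N m), stays where left.
- jaw_left: The +y jaw, sliding along y: a dark steel bar 22 mm high along x with a rubber pad 76 x 4 x 16 mm on its inner face. Origin at platform height in the middle of the pad's face, 16 mm from a centred rack's end at q = 0. A lug 64 mm over the platform at x = -95 mm holds the threaded rod.
- jaw_right: The same of the -y jaw. The lugs always lie beyond |y| = 63 mm of the shaker.
- rack_center (a point): Blue slide rack, loose, 95 (x) x 130 (y) x 80 mm high, about 0.3 kg; this point is its middle, 40 mm above its underside. Plate 8 mm thick with four 11 mm corner holes at x = +-36, y = +-53 mm; well with glass slides up to 29 mm high. It fits either way round.
- rack_handle (a point): Middle of the rack's black handle bar, 74 mm above the rack's underside; the bar is 12 mm wide (x), 12 mm high, 78 mm long (y), on uprights at y = +-36 mm; grip across x. Axes as the rack's.
- cup_center (a point): Sample cup with red screw lid, 47 mm in diameter, 66 mm high, standing on the platform between the posts; this point is its middle, 33 mm above its underside. z runs up through the lid.
- wash_bottle: Bystander: white wash bottle with red spout, 216 mm high; its body, 65 mm thick, is centred at y = +27 mm of its own frame; origin at the underside.
- coplin_jar: Bystander: glass staining jar, 48 x 58 x 112 mm high, origin at the middle of its underside.
- oil_bottle: Bystander: brown dropper bottle, 29 mm thick, 78 mm high, origin at the middle of its underside.
- timer: Bystander: flat grey timer, 62 x 66 x 18 mm, origin at the middle of its underside.
- reagent_jar: Bystander: black jar, 65 mm thick, 97 mm high, origin at the middle of its underside.
- test_cup_1: Bystander: upturned clear cup with red lid, 47 mm thick, 66 mm high.
- test_cup_2: Bystander: upturned clear cup with red lid, 47 mm thick, 66 mm high.

How it is judged:
By the outcome, as a careful person would: the job done as asked, in the order asked, and still so for the second after the job is handed in, with the robot touching nothing.
It also fails if it takes over 72 s, if anything falls off the work surface, if the arm or the gripper's body presses on something with over 40 N, if the wrist force passes 120 N, or if a joint passes its speed limit or range.

### The arm

A 6-joint arm with a two-finger parallel gripper is mounted at the origin on a cart in front of the work surface, level with it; the furniture and walls round the work are solid. World frame = base frame: x ahead of the robot, y to its left, z up, the work surface at z = 0. Lengths are in m, angles in rad, forces in N, time in s.
With the tool pointing down it reaches from about 0.4 to 0.825 m from the base axis. Payload 7 kg.
Tool frame: the origin (TCP) lies midway between the tips of the shut fingers; the grasp point (between the pads) lies 19 mm behind it; z points along the fingers, y is the direction in which the jaws open and shut (so a half turn about z gives the same grasp; the last joint's range is limited). The gripper opens to 88 mm and grips with 3 to 60 N. Pads are 19 mm wide; open, the fingers measure 130 mm over their backs; the gripper's body (78 mm by 193 mm) begins 47 mm behind the grasp point.
Start: joints at [1.444, 0.359, 0.012, 0, -1.224, -0.288], TCP at [0.272, 0.618, 0.227] pointing down, gripper open.
Joint ranges: [-3.07, 3.07], [-1.43, 2.12], [-1.02, 1.25], [-3.03, 1.67], [-3.05, -0], [-3.03, 3.03]. Speed limits (rad/s): [2.39, 2.39, 3.01, 3.14, 3.14, 3.14].

### API

Orientations are given as [roll, pitch, yaw] about the fixed x, y, z axes, in that order (R = Rz(yaw) Ry(pitch) Rx(roll)).
In Python, from station import get_state, grab_frame, camera_info, job_done gives the robot as it stands. The module is installed in compiled form; this text tells all that it offers.
- The arm moves only by the shell command python3 -m inch 'ROWS' [FORCE]. ROWS is JSON, a list that holds one entry, the list of rows, each a list of 7 numbers: the shift along the tool's x, y, z normalised to -1 to 1, where 1 is 50 cm, then the turn, a rotation vector about the tool's x, y, z normalised to -1 to 1, where 1 is 180 degrees, then the closure, from 0 (fully open) to 1 (shut). A call has 1 to 20 rows; each row shifts and turns the commanded pose from where the row before left it, along the tool's axes as they then stand; what a row does not reach is not made up. A row lasts 1/10 s, in which the tool goes at most 50 mm and 8.59 degrees, less where a joint would pass 70% of its speed; a pose out of reach is approached as far as the arm can. A call with a number of a shift or a turn outside -1 to 1 is refused whole. A call with a gripper value outside its range is refused whole. The fingers move at their own pace and stop on an object; FORCE is the grip in N (left out, the last holds). Time passes only in rows, so rows that do not move let the fingers close. It gives the time, the measured TCP pose, the force and the opening at its end, in the units of the state.
- get_state(): the state, without advancing time (a new reading comes with each control period).
- grab_frame(name): name is "scene" or "top"; returns the picture (420x560x3 uint8, blue, green, red); there is no depth.
- camera_info(name): a dict with "vertical_fov" (degrees; the focal length in pixels is half the picture's height over the tangent of half this angle, whatever the lens; pixels are square), "cx", "cy" (the principal point, pixels), "R" (3x3) and "t" (3): a world point X has camera coordinates R X + t. Camera axes: x right, y down, z forward; pixel columns grow to the right and rows downward; lengths in m; the calibration is good to about 2 mm. A picture is of the moment at which its call begins. camera_info takes no time and is no camera call.
- job_done(): hands the job in, once; it reports no verdict.
The state is a dict: "t": time; "q": joint angles; "qd": joint speeds; "joint_efforts": joint torques, N m; "eef_pos": TCP position; "ee_rot": TCP orientation; "force": force on the tool from outside, world axes, zero at the start; "moment": the same for the moment, N m; "width": finger opening in m.
Only numpy, scipy, OpenCV 4.12 (cv2) and the standard library are available. Lean on these libraries where they do the work, as an engineer would, in place of code of your own. Each camera call takes 0.05 s, during which the arm holds its last target.

## Working session

There is one attempt and no reset: what is moved stays moved. The work goes in short steps, Python scripts to look and compute and a shell command to move; the robot and the scene stay as the last step left them, time stands still between calls to the robot, and variables do not carry over. Pictures are saved under pics/ and viewed, and the job is handed in when it is done.

```bash
mkdir -p pics; ls; python3 - <<'E'
from station import *
import cv2
print(get_state())
for n in("scene","top"):
    cv2.imwrite(f"pics/{n}0.png",grab_frame(n)); print(n,camera_info(n))
E
```

```text
pics
{'t': 0.0, 'q': array([ 1.44408156e+00,  3.59368973e-01,  1.10485551e-02, -3.66603948e-04,
       -1.22406341e+00, -2.88109098e-01]), 'qd': array([ 8.73248109e-04,  6.41573473e-04, -3.46032925e-05,  1.48310894e-03,
        1.06700028e-03,  1.82694878e-04]), 'joint_efforts': array([ 4.60474203e-04, -5.82712519e+01,  2.93043101e+01,  6.99726105e+00,
        6.83893843e-03, -1.48835288e-04]), 'eef_pos': array([0.27186128, 0.61730082, 0.2256268 ]), 'ee_rot': array([ 3.13997265e+00, -1.20693311e-04, -4.14948620e-01]), 'force': array([ 0.22260302, -0.40127227, -0.27276711]), 'moment': array([-0.02231978,  0.00714621,  0.0321368 ]), 'width': 0.08758549131474516}
scene {'vertical_fov': 54.46628477181613, 'cx': 278.90110269352334, 'cy': 214.09409378360726, 'R': array([[ 0.81948418, -0.57302363,  0.00946535],
       [-0.29749678, -0.43945215, -0.84757152],
       [ 0.48983808,  0.69175554, -0.53059677]]), 't': array([-0.56689665,  0.23435599,  0.98290744])}
top {'vertical_fov': 56.86943039950147, 'cx': 281.5362123873054, 'cy': 205.93412380758045, 'R': array([[ 0.02974828, -0.99952712, -0.00778294],
       [-0.98394666, -0.02791204, -0.17626655],
       [ 0.17596596,  0.01290162, -0.9843117 ]]), 't': array([-0.0841065 ,  0.61517515,  0.98934571])}
```

View pics/scene0.png

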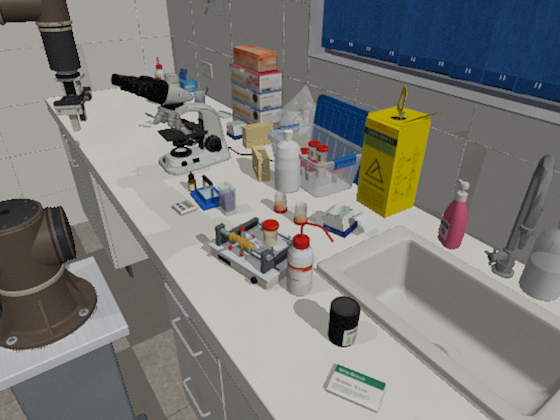

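View pics/top0.png

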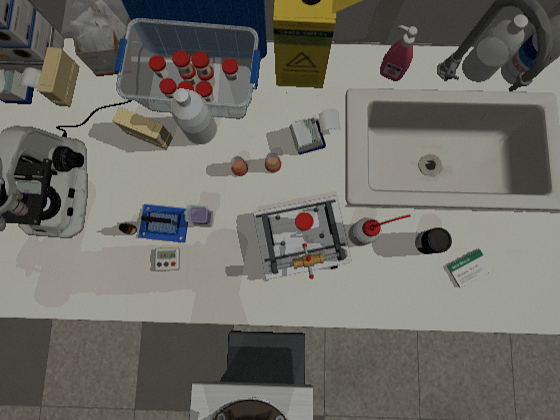

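```bash
python3 - <<'E'
import cv2
a=cv2.imread("pics/top0.png");cv2.imwrite("pics/top0a.png",cv2.resize(a[190:290,235:365],None,fx=6,fy=6,interpolation=cv2.INTER_CUBIC))
cv2.imwrite("pics/top0b.png",cv2.resize(a[190:280,105:225],None,fx=6,fy=6,interpolation=cv2.INTER_CUBIC))
a=cv2.imread("pics/scene0.png");cv2.imwrite("pics/scene0a.png",cv2.resize(a[205:305,200:330],None,fx=6,fy=6,interpolation=cv2.INTER_CUBIC))
cv2.imwrite("pics/scene0b.png",cv2.resize(a[160:230,160:260],None,fx=7,fy=7,interpolation=cv2.INTER_CUBIC))
E
```

```text
(no output)
```

View pics/top0a.png

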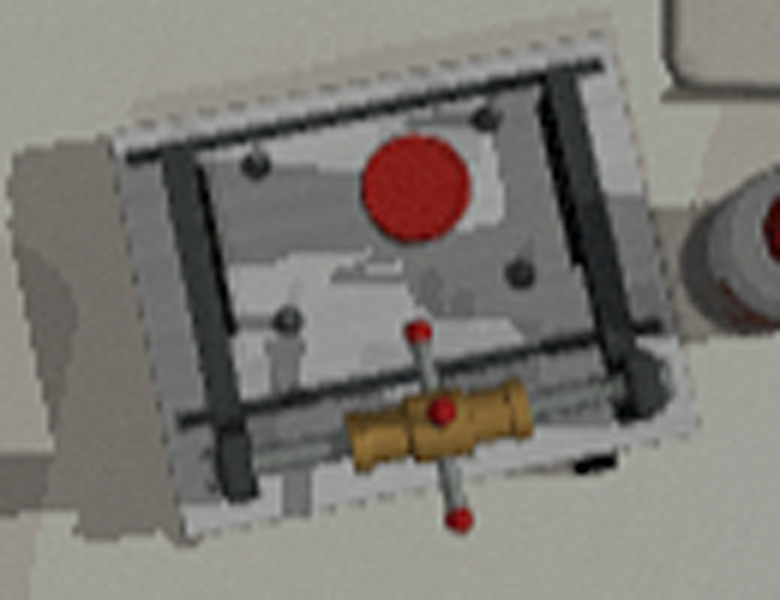

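View pics/top0b.png

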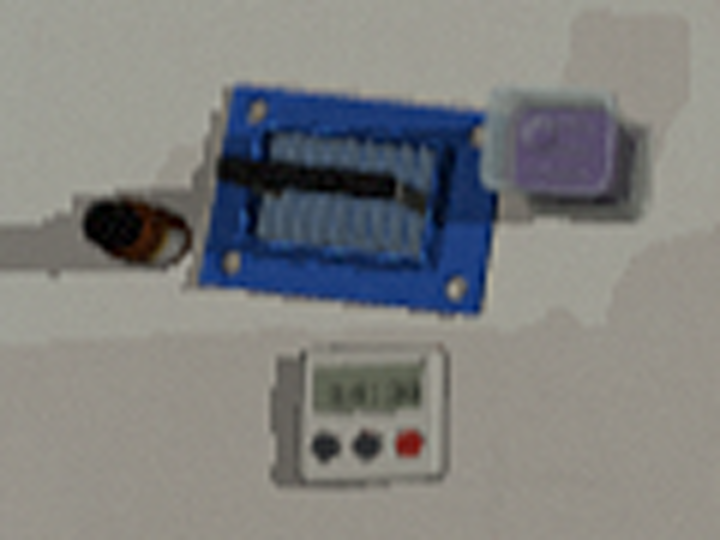

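View pics/scene0a.png

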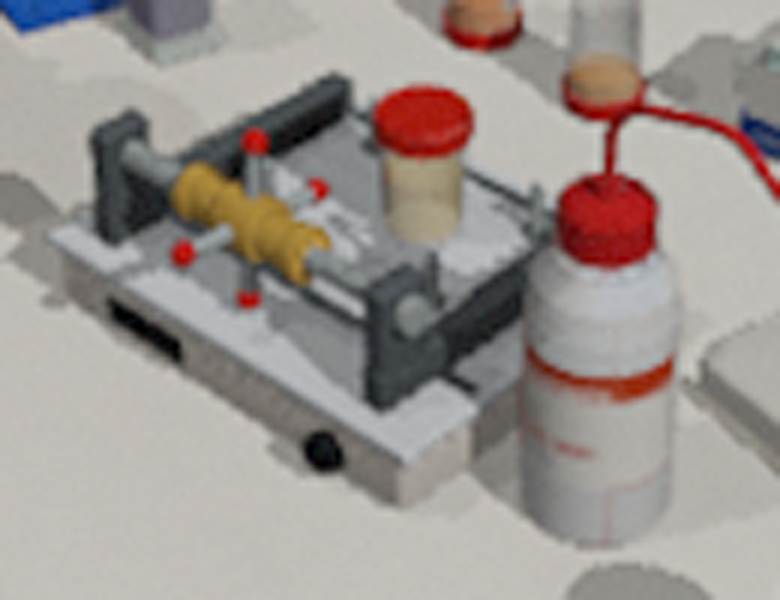

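View pics/scene0b.png

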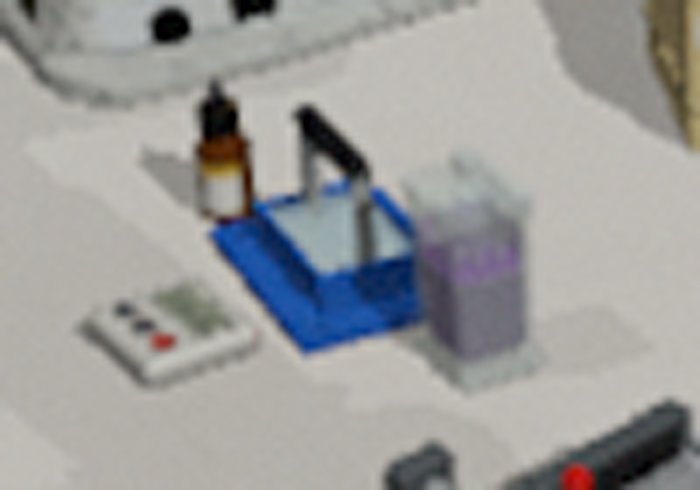

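```bash
cat > h.py <<'E'
import numpy as np, cv2
from station import *
def cam(n):
    c=camera_info(n); f=210/np.tan(np.radians(c["vertical_fov"]/2)); return f,c["cx"],c["cy"],np.array(c["R"]),np.array(c["t"])
def ray(n,u,v):
    f,cx,cy,R,t=cam(n); d=R.T@np.array([(u-cx)/f,(v-cy)/f,1]); return -R.T@t,d/np.linalg.norm(d)
def onz(n,u,v,z):
    c,d=ray(n,u,v); return c+d*(z-c[2])/d[2]
def proj(n,X):
    f,cx,cy,R,t=cam(n); p=R@np.array(X)+t; return np.array([f*p[0]/p[2]+cx,f*p[1]/p[2]+cy])
def tri(u1,u2):
    a,d=ray("top",*u1); b,e=ray("scene",*u2)
    A=np.c_[d,-e]; s=np.linalg.lstsq(A,b-a,rcond=None)[0]; p=a+d*s[0]; q=b+e*s[1]; return (p+q)/2,np.linalg.norm(p-q)
def crop(x,y,ox,oy,k=6): return ((x+.5)/k-.5+ox,(y+.5)/k-.5+oy)
E
python3 - <<'E'
from h import *
np.set_printoptions(precision=4,suppress=True)
print(ray("top",0,0)[0],ray("scene",0,0)[0])
T=cv2.imread("pics/top0.png");S=cv2.imread("pics/scene0.png")
P=np.array([onz("top",*crop(x,y,235,190),.070)[:2] for x,y in [(256,165),(487,118),(288,320),(520,273)]])
print("posts",P); c=P.mean(0)
d=(P[0]-P[1]+P[2]-P[3]); yaw=np.arctan2(-d[0],d[1]); 
e=(P[0]+P[1]-P[2]-P[3]); print("seat",c,"yaw",yaw,np.arctan2(e[1],e[0]),np.linalg.norm(d)/2,np.linalg.norm(e)/2)
H=np.array([onz("top",*crop(x,y,105,190),.006)[:2] for x,y in [(257,110),(232,263),(457,288),(481,135)]])
print("holes",H,H.mean(0),(H[0]+H[2])/2); d=H[1]-H[2];print(np.arctan2(-d[0],d[1]),np.linalg.norm(d)); e=H[0]-H[1];print(np.arctan2(e[1],e[0]),np.linalg.norm(e))
# blue mask
hsv=cv2.cvtColor(T,cv2.COLOR_BGR2HSV); m=cv2.inRange(hsv,(100,120,40),(125,255,255)); m[:190]=0;m[280:]=0;m[:,:105]=0;m[:,225:]=0
cs=max(cv2.findContours(m,0,2)[0],key=cv2.contourArea); r=cv2.minAreaRect(cs);b=cv2.boxPoints(r)
B=np.array([onz("top",*p,.008)[:2] for p in b]);print("box",b.tolist(),B,B.mean(0),[np.linalg.norm(B[i]-B[i-1]) for i in range(4)])
red=lambda I:cv2.inRange(cv2.cvtColor(I,cv2.COLOR_BGR2HSV),(0,150,60),(6,255,255))|cv2.inRange(cv2.cvtColor(I,cv2.COLOR_BGR2HSV),(174,150,60),(180,255,255))
for n,I in(("top",T),("scene",S)):
    k,l,s,ce=cv2.connectedComponentsWithStats(red(I))
    for i in range(1,k):
        if s[i,4]>6: print(n,s[i],ce[i])
E
```

```text
[ 0.4337 -0.0797  1.0816] [ 0.0528 -0.9018  0.7255]
posts [[ 0.5844 -0.056 ]
 [ 0.6082 -0.1571]
 [ 0.5168 -0.072 ]
 [ 0.5402 -0.1724]]
seat [ 0.5624 -0.1144] yaw 0.2301459386942114 0.22729803354623956 0.10347234503768805 0.06961641059362512
holes [[0.6096 0.3127]
 [0.5372 0.3178]
 [0.5286 0.2121]
 [0.6007 0.2063]] [0.569  0.2622] [0.5691 0.2624]
-0.08100018330201209 0.10602789741153322
-0.07023074072314912 0.07256563430545784
box [[137.80487060546875, 236.75608825683594], [141.47561645507812, 203.71949768066406], [188.78048706054688, 208.97560119628906], [185.1097412109375, 242.01219177246094]] [[0.5273 0.3314]
 [0.6208 0.3299]
 [0.6095 0.195 ]
 [0.5165 0.1986]] [0.5685 0.2637] [np.float64(0.1332659069838378), np.float64(0.09352208588706439), np.float64(0.13531072891366672), np.float64(0.09309565553805244)]
top [390  48   2   6   7] [390.5714  50.4286]
top [172  50  18  17 229] [180.7991  57.8079]
top [192  51  17  17 224] [200.1205  59.0089]
top [393  50   6   2   7] [395.8571  50.4286]
top [412  50   1   7   7] [412.  53.]
top [149  55  17  15 193] [156.9016  62.5855]
top [222  59 
[... 472 characters left out ...]
4.3 244.8]
top [306 256   5   5  17] [308.3529 258.    ]
top [171 262   4   4  12] [172.6667 263.5   ]
top [309 275   5   3  11] [311. 276.]
scene [156  64   6   5  21] [158.4762  66.0952]
scene [242  67   6   3   8] [244.875  67.625]
scene [249  69  31   6  68] [265.4412  71.6029]
scene [309 141  19  11 125] [318.288 145.8  ]
scene [301 148   7   6  39] [304.2308 150.3846]
scene [312 160   5   3  10] [314.3 160.8]
scene [275 208  12   5  30] [280.5    210.7667]
scene [293 219  40  30 295] [304.1661 236.8237]
scene [262 220  17  11 152] [270.1447 224.9671]
scene [240 227   5   4  17] [242.2941 228.4118]
scene [229 245   3   4  10] [230.  246.8]
scene [292 265  20   7  39] [303.3077 268.0769]
```

```bash
python3 - <<'E'
from h import *
np.set_printoptions(precision=4,suppress=True)
for z in(.045,.055,.065):
    P=np.array([onz("top",*crop(x,y,235,190),z)[:2] for x,y in [(256,165),(487,118),(288,320),(520,273)]])
    c=P.mean(0);d=(P[0]-P[1]+P[2]-P[3]);e=(P[0]+P[1]-P[2]-P[3])
    print(z,c,np.arctan2(-d[0],d[1]),np.arctan2(e[1],e[0]),np.linalg.norm(d)/2,np.linalg.norm(e)/2)
print("topball",tri((308.35,258),(242.3,228.4)),"fwd",tri((304.3,244.8),crop(319,189,200,205)),"back",tri((311,276),(230,246.8)))
print("lid",onz("top",303.9,221,.108),onz("scene",270.1,225,.108), tri((303.9,221),(270.1,225)))
# shaker model overlay
for seat,yaw in((np.array([.5617,-.1144]),.2290),):
    R=np.array([[np.cos(yaw),-np.sin(yaw)],[np.sin(yaw),np.cos(yaw)]])
    for n in("top","scene"):
        I=cv2.imread(f"pics/{n}0.png"); k=6; ox,oy=(235,190) if n=="top" else (200,205)
        I=cv2.resize(I[oy:oy+100,ox:ox+130],None,fx=k,fy=k,interpolation=cv2.INTER_CUBIC)
        def mk(x,y,z,col=(255,0,255)):
            p=proj(n,np.r_[seat+R@[x,y],z]); cv2.circle(I,(int((p[0]-ox+.5)*k-.5),int((p[1]-oy+.5)*k-.5)),4,col,1)
        for x in(-.036,.036):
            for y in(-.053,.053): mk(x,y,.071);mk(x,y,.042,(255,255,0))
        for x in(-.12,.064):
            for y in(-.116,.116): mk(x,y,.042,(0,255,0))
        for y in(-.038,0,.038): mk(-.095,y,.092)
        mk(-.095,0,.132,(255,255,0))
        cv2.imwrite(f"pics/ov_{n}.png",I)
E
```

```text
0.045 [ 0.5656 -0.1152] 0.2301459386942116 0.2272980335462392 0.10602947874126023 0.07133685550850397
0.055 [ 0.5643 -0.1149] 0.23014593869421113 0.2272980335462389 0.10500662525983133 0.07064867754255258
0.065 [ 0.563  -0.1146] 0.23014593869421116 0.2272980335462393 0.10398377177840247 0.06996049957660097
topball (array([ 0.478 , -0.1365,  0.1358]), np.float64(0.002813024335750565)) fwd (array([ 0.5132, -0.1283,  0.0929]), np.float64(0.0033304724538220642)) back (array([ 0.4351, -0.1458,  0.1007]), np.float64(0.0020415125779703227))
lid [ 0.5706 -0.1246  0.108 ] [ 0.5708 -0.1293  0.108 ] (array([ 0.5721, -0.1253,  0.1051]), np.float64(0.00228038689148354))
```

View pics/ov_top.png

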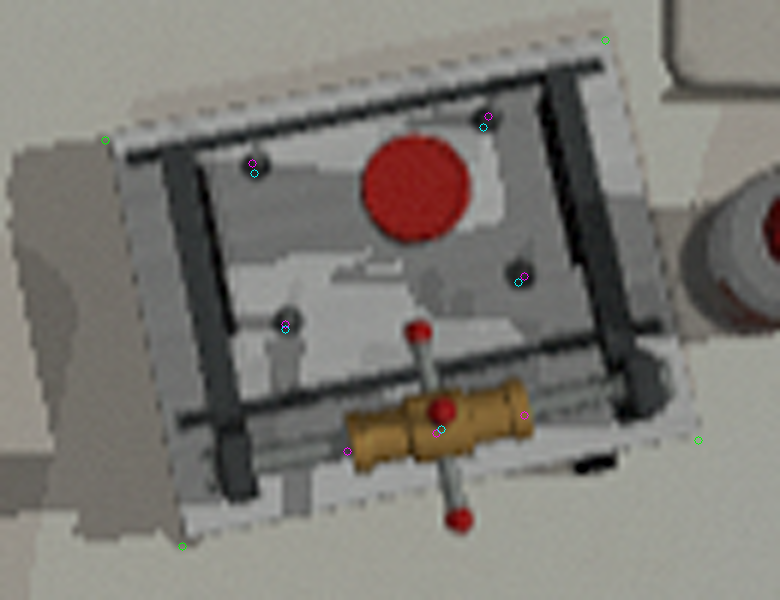

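View pics/ov_scene.png

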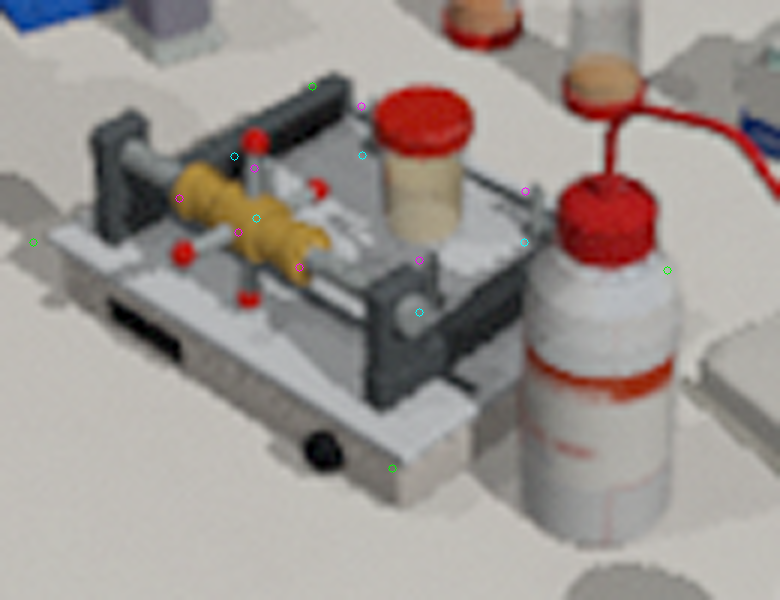

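```bash
python3 - <<'E'
from h import *
np.set_printoptions(precision=4,suppress=True)
seat=np.array([.565,-.116]);yaw=.229;R=np.array([[np.cos(yaw),-np.sin(yaw)],[np.sin(yaw),np.cos(yaw)]])
def own(p): return R.T@(p[:2]-seat)
# jar lid top centre, oil cap, bottle cap, test cups
print("jar",onz("top",*crop(565,150,105,190),.112),"foot scene",onz("scene",*crop(478,365,160,160,7),0))
print("oil",onz("top",*crop(112,222,105,190),.078))
b=onz("top",369,229,.17);print("bottle",b,own(b),"scene base", onz("scene",*crop(600,535,200,205),0), own(onz("scene",*crop(600,535,200,205),0)),own(onz("scene",*crop(525,500,200,205),0)))
print("testcups",onz("top",239,167,.066),onz("top",273,162,.066))
print("timer",onz("top",*crop(375,415,105,190),.018))
# handle
a=crop(222,170,105,190);c=crop(395,185,105,190)
A=onz("top",*a,.080);C=onz("top",*c,.080);print("handle",A,C,(A+C)/2)
a=onz("scene",*crop(305,112,160,160,7),.078);c=onz("scene",*crop(362,168,160,160,7),.078);print("handle sc",a,c,(a+c)/2)
print("cup own",own(np.array([.571,-.126])))
E
```

```text
jar [0.5788 0.1421 0.112 ] foot scene [0.5886 0.1531 0.    ]
oil [0.5466 0.3452 0.078 ]
bottle [ 0.5473 -0.2756  0.17  ] [-0.0535 -0.1514] scene base [ 0.5465 -0.3     0.    ] [-0.0598 -0.175 ] [-0.0649 -0.1372]
testcups [0.7192 0.0521 0.066 ] [ 0.7358 -0.0396  0.066 ]
timer [0.4688 0.2418 0.018 ]
handle [0.5705 0.2986 0.08  ] [0.5661 0.2225 0.08  ] [0.5683 0.2605 0.08  ]
handle sc [0.5764 0.3002 0.078 ] [0.5726 0.2303 0.078 ] [0.5745 0.2653 0.078 ]
cup own [ 0.0036 -0.0111]
```

```bash
cat >> h.py <<'E'
from scipy.spatial.transform import Rotation as Ro
def plan(x,y,z,yaw=None,yaw0=None):
    s=get_state(); r=s["ee_rot"].copy()
    if yaw0 is not None: r=np.array([np.pi,0,yaw0])
    R=Ro.from_euler("xyz",r); d=R.inv().apply(np.array([x,y,z])-s["eef_pos"])/.5
    print("t %.2f"%s["t"],"pos",s["eef_pos"].round(4),"rot",s["ee_rot"].round(4),"F",s["force"].round(1),"w",round(s["width"],4),"q",s["q"].round(2))
    print("shift units",d.round(4),"rows>=",np.linalg.norm(d)*10)
    if yaw is not None:
        T=Ro.from_euler("xyz",[np.pi,0,yaw]); print("turn units",((Ro.from_euler("xyz",s["ee_rot"]).inv()*T).as_rotvec()/np.pi).round(4))
E
python3 -c "
from h import *
plan(.571,-.126,.17,.229,.229)"
```

```text
t 0.10 pos [0.2719 0.6173 0.2257] rot [ 3.1401e+00 -1.0000e-04 -4.1490e-01] F [ 0.8 -0.2 -0.4] w 0.0873 q [ 1.44  0.36  0.01 -0.   -1.22 -0.29]
shift units [0.2452 1.5837 0.1114] rows>= 16.06397287889844
turn units [ 5.00e-04  1.00e-04 -2.05e-01]
```

```bash
python3 -m inch '[[[0,0,0,0,0,-0.041,0],[0,0,0,0,0,-0.041,0],[0,0,0,0,0,-0.041,0],[0,0,0,0,0,-0.041,0],[0,0,0,0,0,-0.041,0],[0.0136,0.088,0.0062,0,0,0,0],[0.0136,0.088,0.0062,0,0,0,0],[0.0136,0.088,0.0062,0,0,0,0],[0.0136,0.088,0.0062,0,0,0,0],[0.0136,0.088,0.0062,0,0,0,0],[0.0136,0.088,0.0062,0,0,0,0],[0.0136,0.088,0.0062,0,0,0,0],[0.0136,0.088,0.0062,0,0,0,0],[0.0136,0.088,0.0062,0,0,0,0],[0.0136,0.088,0.0062,0,0,0,0],[0.0136,0.088,0.0062,0,0,0,0],[0.0136,0.088,0.0062,0,0,0,0],[0.0136,0.088,0.0062,0,0,0,0],[0.0136,0.088,0.0062,0,0,0,0],[0.0136,0.088,0.0062,0,0,0,0]]]' 20
python3 -c "
from h import *
plan(.571,-.126,.17,.229)"
```

```text
t: 2.1
eef_pos: [0.5215, -0.0036, 0.1799]
ee_rot: [-3.141, 0.0, 0.229]
force: [0.0, 0.8, 0.5]
width: 0.0877
t 2.10 pos [ 0.5215 -0.0036  0.1799] rot [-3.1415  0.      0.2294] F [0.  0.8 0.5] w 0.0877 q [ 0.37  0.14 -0.39 -0.   -1.04  1.43]
shift units [0.0407 0.2608 0.0197] rows>= 2.6468620251671515
turn units [-0.      0.      0.0001]
```

```bash
python3 -m inch '[[[0.0136,0.087,0.0066,0,0,0,0],[0.0136,0.087,0.0066,0,0,0,0],[0.0136,0.087,0.0066,0,0,0,0],[0,0,0,0,0,0,0]]]'
python3 - <<'E'
from h import *
plan(.571,-.126,.058,.229)
for n,ox,oy in(("top",235,190),("scene",200,165)):
    I=grab_frame(n);I=cv2.resize(I[oy-40:oy+140,ox-30:ox+170] if n=="top" else I[100:300,150:380],None,fx=3,fy=3,interpolation=cv2.INTER_CUBIC);cv2.imwrite(f"pics/{n}1.png",I)
E
```

```text
t: 2.5
eef_pos: [0.5714, -0.1284, 0.1686]
ee_rot: [3.141, 0.002, 0.225]
force: [-0.3, 0.7, -1.2]
width: 0.0875
t 2.50 pos [ 0.5714 -0.1284  0.1686] rot [3.1413e+00 2.2000e-03 2.2490e-01] F [-0.3  0.7 -1.2] w 0.0875 q [ 0.11  0.26 -0.27  0.   -1.04  1.68]
shift units [ 0.0009 -0.005   0.2213] rows>= 2.213333876174493
turn units [ 0.0001  0.0007 -0.0013]
```

View pics/top1.png

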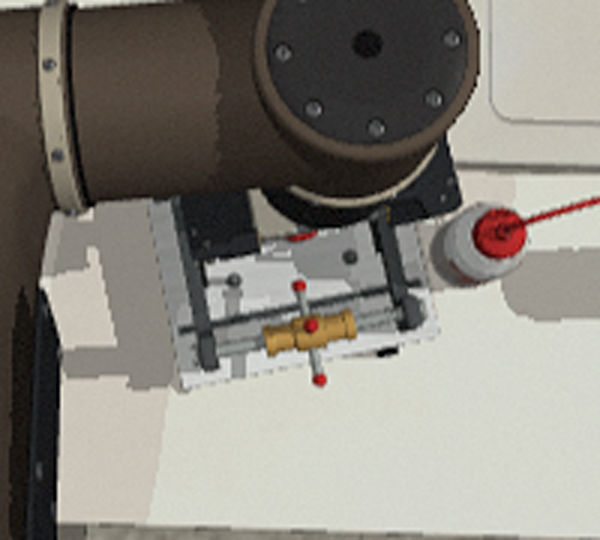

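View pics/scene1.png

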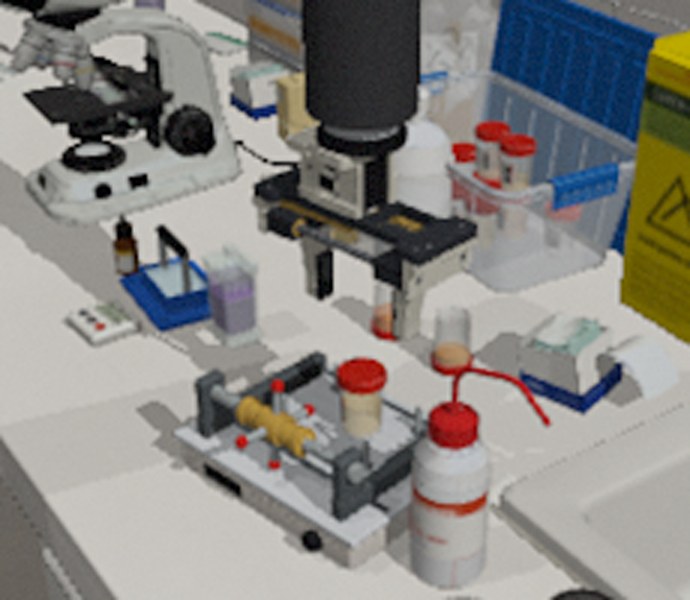

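```bash
python3 -m inch '[[[0,-0.002,0.05,0,0,0,0],[0,-0.002,0.05,0,0,0,0],[0,0,0.05,0,0,0,0],[0,0,0.04,0,0,0,0],[0,0,0.03,0,0,0,0],[0,0,0,0,0,0,0.2],[0,0,0,0,0,0,0.7],[0,0,0,0,0,0,0.7],[0,0,0,0,0,0,0.7],[0,0,0,0,0,0,0.7],[0,0,0,0,0,0,0.7]]]' 20
python3 - <<'E'
from h import *
plan(.46,.09,.2)
I=grab_frame("scene");cv2.imwrite(f"pics/scene2.png",cv2.resize(I[180:300,190:340],None,fx=4,fy=4))
E
```

```text
t: 3.7
eef_pos: [0.5707, -0.1224, 0.0608]
ee_rot: [3.141, -0.001, 0.229]
force: [-0.9, 0.4, 2.6]
width: 0.0469
t 3.70 pos [ 0.5707 -0.1224  0.0608] rot [ 3.1414e+00 -1.0000e-03  2.2920e-01] F [-0.9  0.4  2.6] w 0.0469 q [ 0.12  0.37 -0.4   0.   -0.8   1.68]
shift units [-0.1189 -0.4639 -0.2787] rows>= 5.540446696820952
```

View pics/scene2.png

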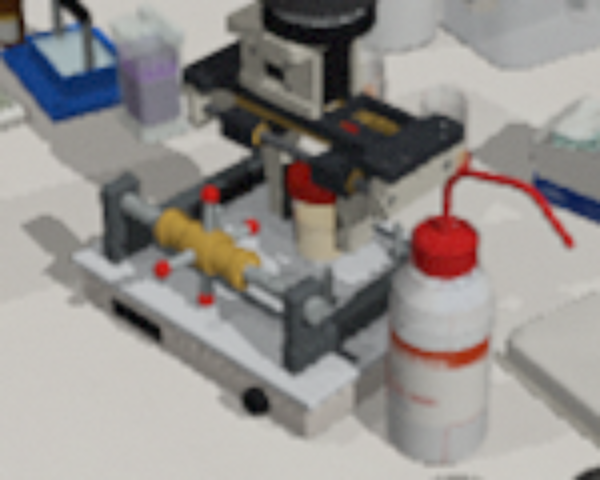

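```bash
python3 -m inch '[[[0,0,-0.03,0,0,0,0.7],[0,0,-0.06,0,0,0,0.7],[0,0,-0.07,0,0,0,0.7],[0,0,-0.06,0,0,0,0.7],[-0.015,-0.05,0,0,0,0,0.7],[-0.019,-0.08,0,0,0,0,0.7],[-0.02,-0.08,0,0,0,0,0.7],[-0.02,-0.08,0,0,0,0,0.7],[-0.02,-0.08,0,0,0,0,0.7],[-0.015,-0.05,0,0,0,0,0.7],[-0.01,-0.04,0.05,0,0,0,0.7],[0,0,0.07,0,0,0,0.7],[0,0,0.07,0,0,0,0.7],[0,0,0.05,0,0,0,0.7],[0,0,0,0,0,0,0.7]]]'
python3 - <<'E'
from h import *
plan(.46,.09,.0205,.229)
I=grab_frame("scene");cv2.imwrite(f"pics/scene3.png",cv2.resize(I[130:300,130:340],None,fx=3,fy=3))
E
```

```text
t: 5.25
eef_pos: [0.4579, 0.0868, 0.0474]
ee_rot: [3.14, 0.006, 0.229]
force: [0.4, -0.7, -1.2]
width: 0.0467
t 5.25 pos [0.4579 0.0868 0.0474] rot [3.1397 0.006  0.2287] F [ 0.4 -0.7 -1.2] w 0.0467 q [ 0.61  0.23 -0.66 -0.   -0.69  1.19]
shift units [ 0.0058 -0.0054  0.0538] rows>= 0.5439135498127877
turn units [ 0.0006  0.0019 -0.0001]
```

View pics/scene3.png

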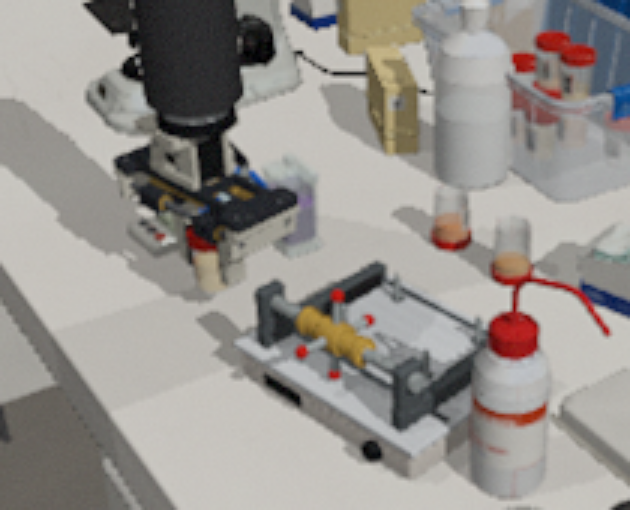

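```bash
python3 -m inch '[[[0,0,0.03,0,0,0,0.7],[0,0,0.015,0,0,0,0.7],[0,0,0.005,0,0,0,0.7],[0,0,0,0,0,0,0.7],[0,0,0,0,0,0,0.7]]]'

```

```text
t: 5.8
eef_pos: [0.4606, 0.0883, 0.0259]
ee_rot: [-3.141, -0.001, 0.229]
force: [-0.1, 1.1, -1.3]
width: 0.0473
```

```bash
python3 -m inch '[[[0,0,0.008,0,0,0,0.7],[0,0,0.004,0,0,0,0.7],[0,0,0,0,0,0,0.7]]]'

```

```text
t: 6.1
eef_pos: [0.46, 0.088, 0.0189]
ee_rot: [3.141, 0.001, 0.229]
force: [0.1, -0.1, 0.1]
width: 0.0468
```

```bash
python3 -m inch '[[[0,0,0,0,0,0,0.3],[0,0,0,0,0,0,0.3],[0,0,-0.03,0,0,0,0.3],[0,0,-0.06,0,0,0,0.3],[0,0,-0.07,0,0,0,0.3],[0,0,-0.07,0,0,0.04,0.3],[0,0,-0.07,0,0,0.0465,0.3],[0,0,-0.05,0,0,0.0465,0.3],[0,0,0,0,0,0.0465,0.3],[0,0,0,0,0,0.0465,0.3],[0,0,0,0,0,0.0465,0.3],[0,0,0,0,0,0.0465,0.3],[0,0,0,0,0,0.0465,0.3],[0,0,0,0,0,0.0465,0.3],[0,0,0,0,0,0.0465,0.3],[0,0,0,0,0,0.0465,0.3],[0,0,0,0,0,0.0465,0.3],[0,0,0,0,0,0.0465,0.3],[0,0,0,0,0,0,0.3]]]'
python3 - <<'E'
from h import *
plan(.57,.262,.15,-1.649)
I=grab_frame("scene");cv2.imwrite(f"pics/scene4.png",cv2.resize(I[130:300,130:340],None,fx=3,fy=3))
I=grab_frame("top");cv2.imwrite(f"pics/top4.png",cv2.resize(I[150:300,100:340],None,fx=3,fy=3))
E
```

```text
t: 8.0
eef_pos: [0.4601, 0.0881, 0.1942]
ee_rot: [-3.142, 0.0, -1.652]
force: [0.2, 0.1, 0.6]
width: 0.0615
t 8.00 pos [0.4601 0.0881 0.1942] rot [-3.1416e+00  1.0000e-04 -1.6517e+00] F [0.2 0.1 0.6] w 0.0615 q [ 0.61  0.04 -0.47 -0.   -1.06 -0.69]
shift units [-0.3645 -0.1909  0.0885] rows>= 4.208474345753018
turn units [-0.      0.     -0.0009]
```

View pics/scene4.png

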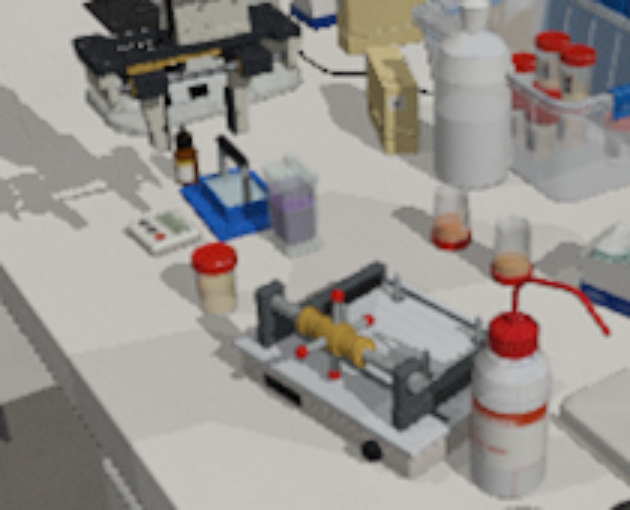

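View pics/top4.png

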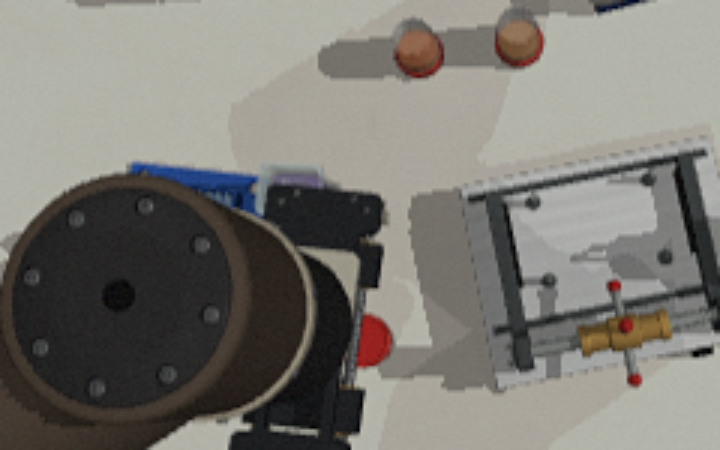

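```bash
python3 -m inch '[[[-0.04,-0.02,0,0,0,0,0.3],[-0.07,-0.037,0,0,0,0,0.3],[-0.075,-0.04,0.02,0,0,0,0.3],[-0.075,-0.04,0.03,0,0,0,0.3],[-0.065,-0.034,0.03,0,0,0,0.3],[-0.04,-0.02,0.01,0,0,0,0.3],[0,0,0,0,0,0,0.3]]]'
python3 - <<'E'
from h import *
plan(.57,.262,.06,-1.649)
I=grab_frame("scene");cv2.imwrite(f"pics/scene5f.png",I);cv2.imwrite(f"pics/scene5.png",cv2.resize(I[120:260,130:260],None,fx=5,fy=5,interpolation=cv2.INTER_CUBIC))
print(proj("scene",[.46,.088,.066]),proj("scene",get_state()["eef_pos"]))
E
```

```text
t: 8.8
eef_pos: [0.5707, 0.2651, 0.1468]
ee_rot: [3.14, -0.002, -1.645]
force: [-1.1, -0.3, 0.2]
width: 0.0612
t 8.80 pos [0.5707 0.2651 0.1468] rot [ 3.1401e+00 -1.9000e-03 -1.6448e+00] F [-1.1 -0.3  0.2] w 0.0612 q [ 0.74  0.35 -0.2   0.   -1.03 -0.82]
shift units [0.0059 0.0006 0.1736] rows>= 1.7365982031150824
turn units [ 0.0005 -0.0006  0.0013]
[199.63576272 215.05160628] [204.35561089 161.48188324]
```

View pics/scene5.png

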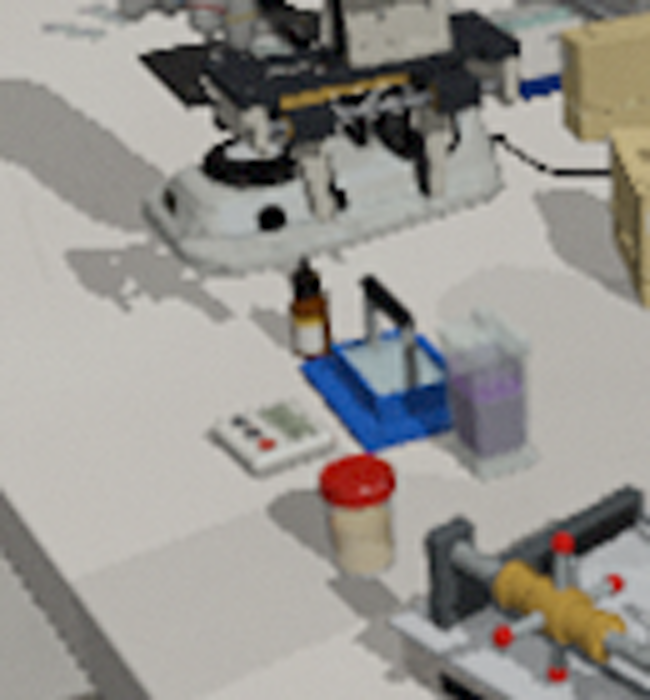

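```bash
python3 -m inch '[[[0,0,0.04,0,0,0,0.3],[0,0,0.05,0,0,0,0.3],[0,0,0.05,0,0,0,0.3],[0,0,0.025,0,0,0,0.3],[0,0,0.008,0,0,0,0.3],[0,0,0,0,0,0,0.4],[0,0,0,0,0,0,0.5]]]' 30
python3 - <<'E'
from h import *
plan(.57,.264,.057,-1.649)
I=grab_frame("scene");cv2.imwrite(f"pics/scene6.png",cv2.resize(I[120:260,130:260],None,fx=5,fy=5,interpolation=cv2.INTER_CUBIC))
E
```

```text
t: 9.55
eef_pos: [0.5705, 0.263, 0.064]
ee_rot: [-3.14, 0.001, -1.649]
force: [0.2, -0.2, 0.0]
width: 0.0503
t 9.55 pos [0.5705 0.263  0.064 ] rot [-3.1401e+00  1.1000e-03 -1.6489e+00] F [ 0.2 -0.2  0. ] w 0.0503 q [ 0.74  0.43 -0.29  0.   -0.85 -0.82]
shift units [-0.002   0.0011  0.0139] rows>= 0.1410023445107737
turn units [-0.0005  0.0004  0.    ]
```

View pics/scene6.png

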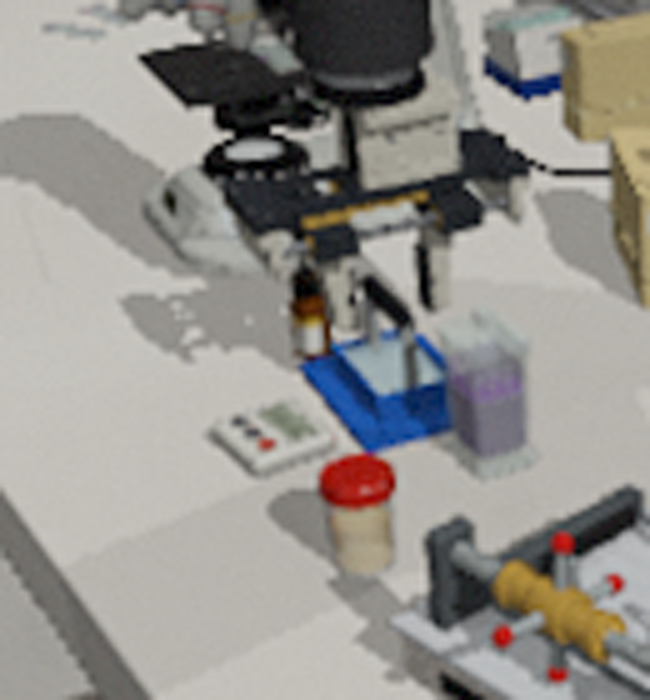

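```bash
python3 -m inch '[[[0,0,0.013,0,0,0,0.5],[0,0,0,0,0,0,0.8],[0,0,0,0,0,0,1],[0,0,0,0,0,0,1],[0,0,0,0,0,0,1],[0,0,0,0,0,0,1],[0,0,0,0,0,0,1]]]' 40
python3 -c "
from h import *
plan(.57,.263,.2,-1.649)"
```

```text
t: 10.3
eef_pos: [0.5698, 0.2626, 0.0563]
ee_rot: [-3.141, 0.0, -1.649]
force: [-0.0, -1.1, -0.5]
width: 0.0115
t 10.30 pos [0.5698 0.2626 0.0563] rot [-3.1414e+00  1.0000e-04 -1.6494e+00] F [-0.  -1.1 -0.5] w 0.0115 q [ 0.74  0.43 -0.3   0.   -0.84 -0.82]
shift units [-0.0009 -0.0004 -0.2875] rows>= 2.8749026412986645
turn units [-0.0001  0.     -0.0001]
```

```bash
python3 -m inch '[[[0,0,-0.01,0,0,0,1],[0,0,-0.04,0,0,0,1],[0,0,-0.06,0,0,0,1],[0,0,-0.07,0,0,0,1],[0,0,-0.07,0,0,0,1],[0,0,-0.05,0,0,-0.018,1],[0,0,-0.02,0,0,-0.02,1],[0,0,0,0,0,-0.02,1],[0,0,0,0,0,-0.02,1],[0,0,0,0,0,-0.02,1],[0,0,0,0,0,0,1]]]'
python3 - <<'E'
from h import *
plan(.567,-.116,.2163,-1.342)
I=grab_frame("scene");cv2.imwrite(f"pics/scene7.png",cv2.resize(I[80:240,120:280],None,fx=4,fy=4,interpolation=cv2.INTER_CUBIC))
E
```

```text
t: 11.4
eef_pos: [0.5691, 0.2623, 0.2157]
ee_rot: [3.14, -0.0, -1.341]
force: [-1.0, -0.0, -4.0]
width: 0.012
t 11.40 pos [0.5691 0.2623 0.2157] rot [ 3.1402e+00 -2.0000e-04 -1.3408e+00] F [-1. -0. -4.] w 0.012 q [ 0.74  0.29 -0.12 -0.   -1.17 -0.51]
shift units [ 0.7357  0.1766 -0.0008] rows>= 7.566109876708326
turn units [ 0.0004 -0.0001  0.0004]
```

View pics/scene7.png

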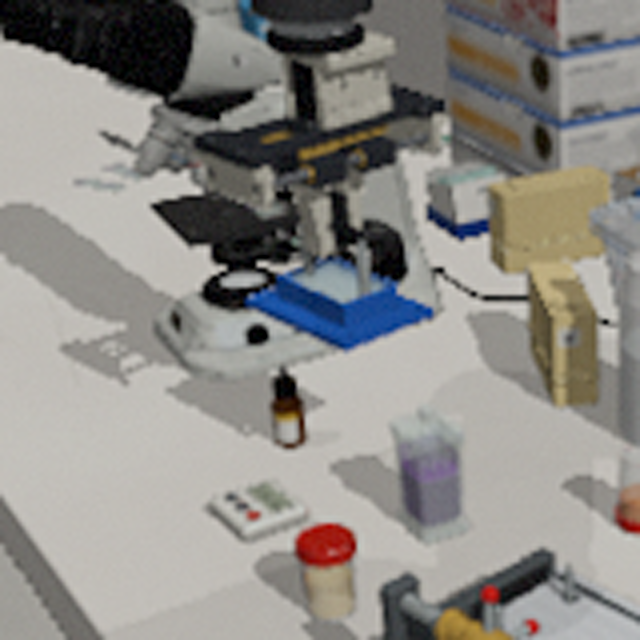

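```bash
python3 -m inch '[[[0.03,0.007,0,0,0,0,1],[0.06,0.0144,0,0,0,0,1],[0.075,0.018,0,0,0,0,1],[0.08,0.0192,0,0,0,0,1],[0.08,0.0192,0,0,0,0,1],[0.08,0.0192,0,0,0,0,1],[0.08,0.0192,0,0,0,0,1],[0.08,0.0192,0,0,0,0,1],[0.075,0.018,0,0,0,0,1],[0.06,0.0144,0,0,0,0,1],[0.03,0.007,0,0,0,0,1],[0.006,0.001,0.03,0,0,0,1],[0,0,0.03,0,0,0,1],[0,0,0,0,0,0,1],[0,0,0,0,0,0,1]]]'
python3 - <<'E'
from h import *
plan(.567,-.116,.18,-1.342)
I=grab_frame("scene");cv2.imwrite("pics/s8.png",I);cv2.imwrite(f"pics/scene8.png",cv2.resize(I[180:300,190:330],None,fx=5,fy=5,interpolation=cv2.INTER_CUBIC))
I=grab_frame("top");cv2.imwrite("pics/t8.png",I);cv2.imwrite(f"pics/top8.png",cv2.resize(I[180:300,220:360],None,fx=5,fy=5,interpolation=cv2.INTER_CUBIC))
E
```

```text
t: 12.95
eef_pos: [0.5676, -0.1158, 0.1863]
ee_rot: [3.141, -0.0, -1.342]
force: [-0.6, 0.7, -2.9]
width: 0.0117
t 12.95 pos [ 0.5676 -0.1158  0.1863] rot [ 3.1409e+00 -1.0000e-04 -1.3420e+00] F [-0.6  0.7 -2.9] w 0.0117 q [ 0.14  0.23 -0.26  0.   -1.08  0.09]
shift units [0.0001 0.0013 0.0126] rows>= 0.12673990750764
turn units [ 0.0002 -0.      0.    ]
```

View pics/scene8.png

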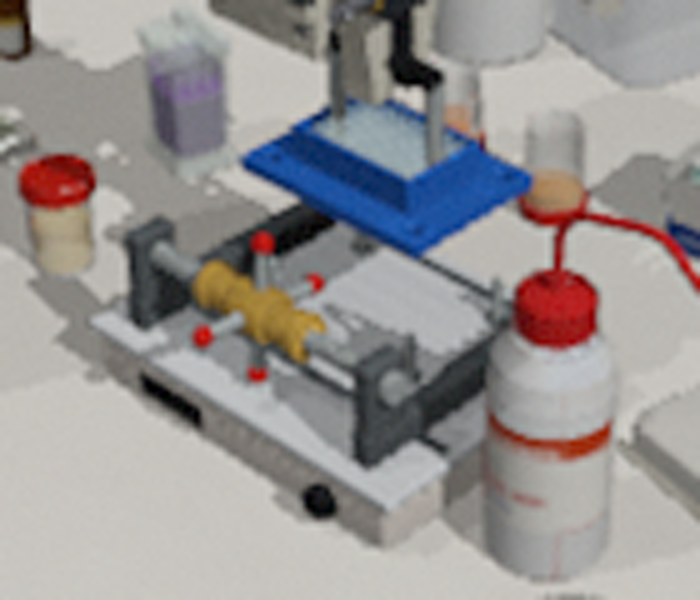

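View pics/top8.png

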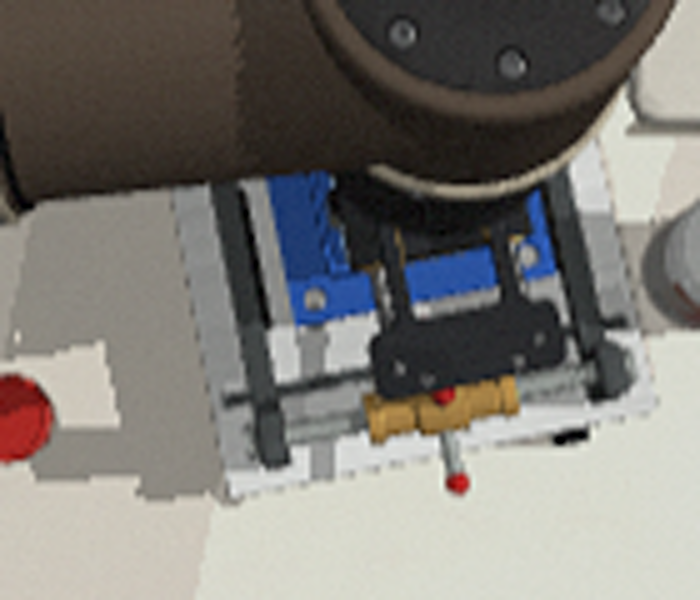

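```bash
python3 - <<'E'
from h import *
np.set_printoptions(precision=4,suppress=True)
p=get_state()["eef_pos"];z=p[2]-.0563+.004
for zz in(z-.004,z,z+.004):
    A=onz("top",*crop(315,299,220,180,5),zz);B=onz("top",*crop(527,256,220,180,5),zz)
    d=A-B; yaw=np.arctan2(-d[0],d[1]); m=(A+B)/2; print("len",np.linalg.norm(d),"yaw",yaw,"centre",m[:2]+.036*np.array([np.cos(yaw),np.sin(yaw)]),p)
# cup at known place: top bias (lid centre at z .066)
print(onz("top",*crop(7,419,220,180,5),.066))
# balls & sleeve in top now
print(proj("top",[.46,.088,.066]))
I=cv2.imread("pics/t8.png");h=cv2.cvtColor(I,cv2.COLOR_BGR2HSV)
m=cv2.inRange(h,(0,150,60),(6,255,255))|cv2.inRange(h,(174,150,60),(180,255,255));m[:,260:]=0
k,l,s,c=cv2.connectedComponentsWithStats(m)
for i in range(1,k):
    if s[i,4]>100: print(s[i],c[i])
E
```

```text
len 0.10643523972422263 yaw 0.22925226192069392 centre [ 0.5676 -0.1159] [ 0.5683 -0.1156  0.1871]
len 0.10598745853523238 yaw 0.22925226192069387 centre [ 0.5671 -0.1157] [ 0.5683 -0.1156  0.1871]
len 0.10553967734624217 yaw 0.2292522619206937 centre [ 0.5667 -0.1156] [ 0.5683 -0.1156  0.1871]
[0.4594 0.0862 0.066 ]
[220.3086 263.1448]
[172  50  18  17 233] [180.7854  58.103 ]
[192  51  17  17 231] [199.9394  59.2208]
[149  56  17  15 199] [156.9296  62.9548]
[222  59  16  15 198] [229.6212  65.9192]
[196  67  17  30 264] [204.25    85.2462]
[160  78  16  16 202] [167.4653  85.8614]
[177  81  17  10 102] [185.5686  85.2745]
[213 255  17  17 234] [221.0641 263.3333]
```

```bash
python3 -m inch '[[[0,0,0.03,0,0,0,1],[0,0,0.03,0,0,0,1],[0,0,0.025,0,0,0,1],[0,0,0.015,0,0,0,1],[0,0,0.005,0,0,0,1],[0,0,0,0,0,0,1],[0,0,0,0,0,0,1]]]'
python3 - <<'E'
from h import *
plan(.567,-.116,.1333,-1.342)
I=grab_frame("scene");cv2.imwrite("pics/s9.png",I);cv2.imwrite(f"pics/scene9.png",cv2.resize(I[180:300,190:330],None,fx=5,fy=5,interpolation=cv2.INTER_CUBIC))
I=grab_frame("top");cv2.imwrite("pics/t9.png",I);cv2.imwrite(f"pics/top9.png",cv2.resize(I[200:280,260:350],None,fx=8,fy=7,interpolation=cv2.INTER_CUBIC))
E
```

```text
t: 13.75
eef_pos: [0.5682, -0.1158, 0.1343]
ee_rot: [-3.141, -0.0, -1.341]
force: [-0.4, -0.3, -3.7]
width: 0.0116
t 13.75 pos [ 0.5682 -0.1158  0.1343] rot [-3.1407e+00 -3.0000e-04 -1.3413e+00] F [-0.4 -0.3 -3.7] w 0.0116 q [ 0.14  0.28 -0.33  0.   -0.96  0.09]
shift units [-0.0002  0.0025  0.002 ] rows>= 0.03219297313542465
turn units [-0.0003 -0.0001  0.0002]
```

View pics/scene9.png

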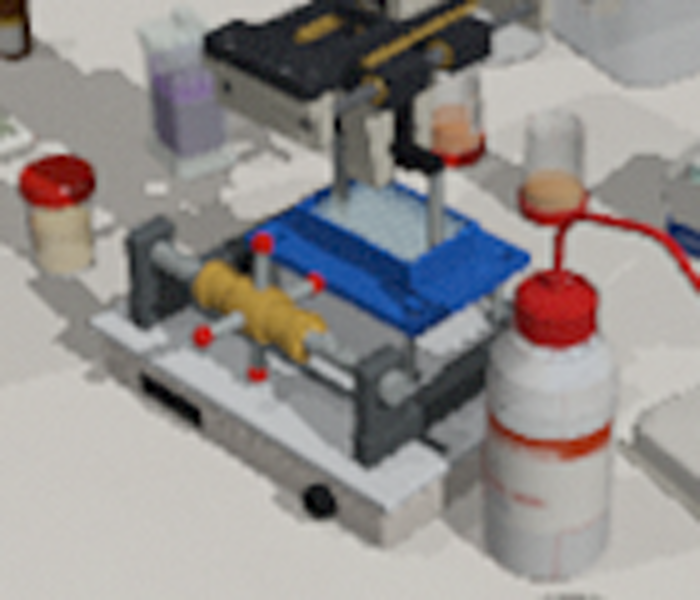

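View pics/top9.png

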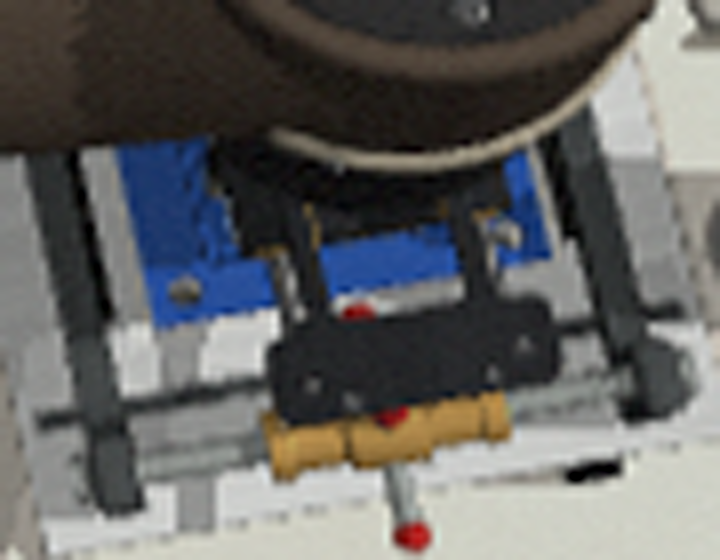

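```bash
python3 - <<'E'
import cv2,numpy as np
I=cv2.imread("pics/t9.png")
a=cv2.resize(I[232:250,274:292],None,fx=20,fy=20,interpolation=cv2.INTER_CUBIC);b=cv2.resize(I[224:242,314:332],None,fx=20,fy=20,interpolation=cv2.INTER_CUBIC)
cv2.imwrite("pics/holes9.png",np.hstack([a,b]))
from h import *
print(proj("top",[0,0,0])*0)
seat=np.array([.5655,-.1157]);yaw=.229;R=np.array([[np.cos(yaw),-np.sin(yaw)],[np.sin(yaw),np.cos(yaw)]])
for y in(.053,-.053):
    for z in(.045,.062,.071): print(y,z,proj("top",np.r_[seat+R@[-.036,y],z]))
    print("hole",[proj("top",np.r_[np.array([.5682,-.1158])+R@[-.036,y],z]) for z in(.078,.086)])
E
```

```text
[0. 0.]
0.053 0.045 [282.72987837 243.08319081]
0.053 0.062 [282.69911176 242.55256155]
0.053 0.071 [282.68241073 242.26452022]
hole [array([282.73836414, 240.99410459]), array([282.72361616, 240.72206413])]
-0.053 0.045 [321.53719186 235.21171342]
-0.053 0.062 [322.14221268 234.55364962]
-0.053 0.071 [322.47061269 234.19645835]
hole [array([322.78011825, 232.87826017]), array([323.0812393 , 232.54299747])]
```

View pics/holes9.png

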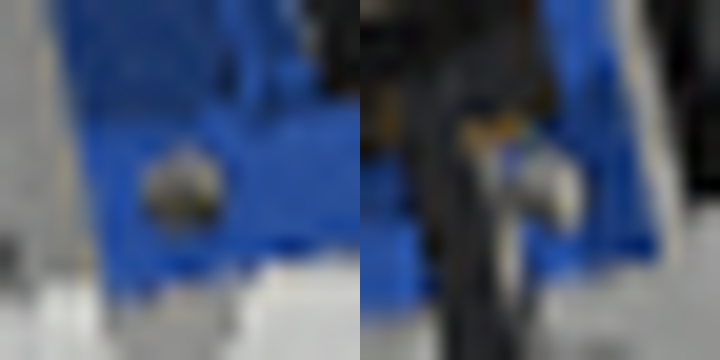

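```bash
python3 -m inch '[[[0,0.0045,0,0,0,0,1],[0,0,0.01,0,0,0,1],[0,0,0.01,0,0,0,1],[0,0,0.005,0,0,0,1],[0,0,0,0,0,0,1]]]'
python3 - <<'E'
from h import *
plan(.5655,-.1157,.0983,-1.342); print(get_state()["moment"])
I=grab_frame("top")
a=cv2.resize(I[232:250,274:292],None,fx=20,fy=20,interpolation=cv2.INTER_CUBIC);b=cv2.resize(I[224:242,314:332],None,fx=20,fy=20,interpolation=cv2.INTER_CUBIC)
cv2.imwrite("pics/holes10.png",np.hstack([a,b]))
E
```

```text
t: 14.35
eef_pos: [0.5651, -0.1163, 0.1204]
ee_rot: [3.14, 0.0, -1.342]
force: [-0.4, 0.2, -4.5]
width: 0.0117
t 14.35 pos [ 0.5651 -0.1163  0.1204] rot [ 3.1403e+00  2.0000e-04 -1.3417e+00] F [-0.4  0.2 -4.5] w 0.0117 q [ 0.14  0.29 -0.35 -0.   -0.93  0.09]
shift units [-0.001  -0.0011  0.0442] rows>= 0.44265397998620437
turn units [0.0004 0.0001 0.0001]
[ 0.03219776 -0.02166213  0.01855952]
```

View pics/holes10.png

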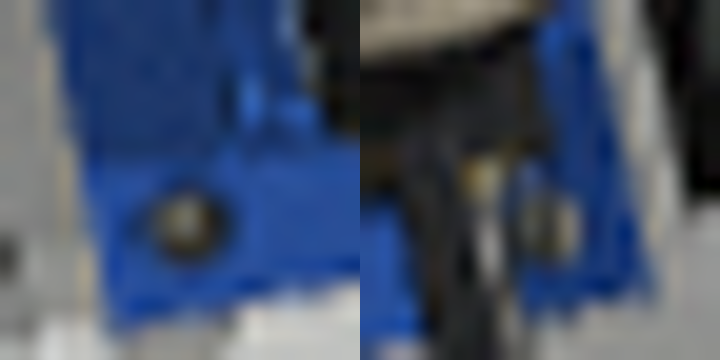

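```bash
python3 -m inch '[[[0,0,0.01,0,0,0,1],[0,0,0.01,0,0,0,1],[0,0,0,0,0,0,1]]]'; python3 -m inch '[[[0,0,0.008,0,0,0,1],[0,0,0.008,0,0,0,1],[0,0,0,0,0,0,1]]]'
python3 - <<'E'
from h import *
plan(.5655,-.1157,.0983,-1.342); print(get_state()["moment"])
E
```

```text
t: 14.7
eef_pos: [0.5651, -0.1162, 0.1102]
ee_rot: [3.14, 0.0, -1.342]
force: [-0.2, 0.8, -4.5]
width: 0.0112
t: 15.0
eef_pos: [0.5652, -0.1163, 0.1024]
ee_rot: [3.141, 0.0, -1.342]
force: [0.5, -0.4, -4.2]
width: 0.0112
t 15.00 pos [ 0.5652 -0.1163  0.1024] rot [ 3.1407e+00  3.0000e-04 -1.3417e+00] F [ 0.5 -0.4 -4.2] w 0.0112 q [ 0.14  0.31 -0.37 -0.   -0.89  0.09]
shift units [-0.001  -0.0008  0.0083] rows>= 0.08370546289269604
turn units [0.0003 0.0001 0.0001]
[ 0.23133854 -0.13476626  0.01779756]
```

```bash
python3 -m inch '[[[0,0,0.004,0,0,0,1],[0,0,0.003,0,0,0,1],[0,0,0.002,0,0,0,1],[0,0,0,0,0,0,1]]]'
python3 - <<'E'
from h import *
plan(.5655,-.1157,.0983,-1.342); print(get_state()["moment"])
I=grab_frame("scene");cv2.imwrite("pics/s11.png",I);cv2.imwrite(f"pics/scene11.png",cv2.resize(I[200:290,200:320],None,fx=6,fy=6,interpolation=cv2.INTER_CUBIC))
E
```

```text
t: 15.4
eef_pos: [0.5655, -0.1163, 0.0985]
ee_rot: [3.141, 0.0, -1.342]
force: [-0.2, -0.1, -4.6]
width: 0.0117
t 15.40 pos [ 0.5655 -0.1163  0.0985] rot [ 3.1414  0.     -1.3416] F [-0.2 -0.1 -4.6] w 0.0117 q [ 0.14  0.31 -0.37 -0.   -0.88  0.09]
shift units [-0.0012 -0.0003  0.0005] rows>= 0.013268757519471038
turn units [0.0001 0.     0.0001]
[ 0.03581899 -0.05583084 -0.01319943]
```

View pics/scene11.png

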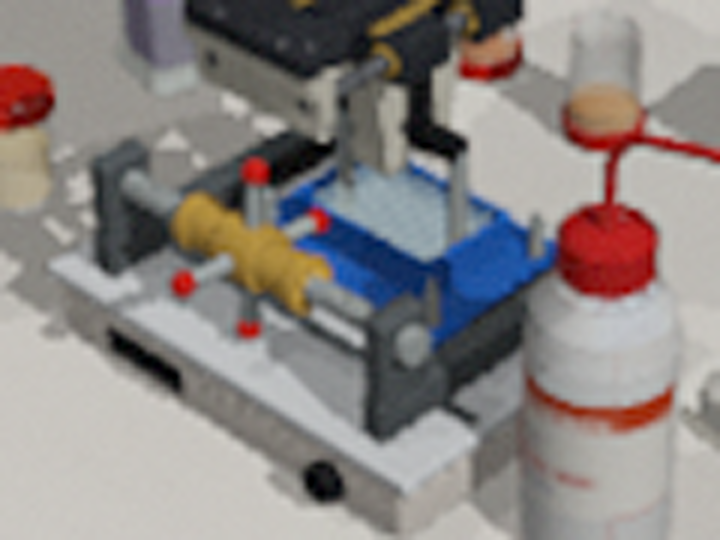

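```bash
python3 -m inch '[[[0,0,0.002,0,0,0,1],[0,0,0,0,0,0,1]]]';python3 -m inch '[[[0,0,0,0,0,0,0.75],[0,0,0,0,0,0,0.65],[0,0,0,0,0,0,0.65],[0,0,0,0,0,0,0.65],[0,0,-0.03,0,0,0,0.65],[0,0,-0.06,0,0,0,0.65],[0,0,-0.06,0,0,0,0.65],[0,0,-0.05,0,0,0,0.65],[0,0,0,0,0,0,0.65]]]'
python3 - <<'E'
from h import *
plan(.5655,-.1157,.22,.229)
I=grab_frame("scene");cv2.imwrite("pics/s12.png",I);cv2.imwrite(f"pics/scene12.png",cv2.resize(I[200:290,200:320],None,fx=6,fy=6,interpolation=cv2.INTER_CUBIC))
E
```

```text
t: 15.65
eef_pos: [0.5657, -0.1163, 0.0982]
ee_rot: [-3.141, -0.0, -1.341]
force: [-2.7, 0.5, 2.2]
width: 0.0117
t: 16.55
eef_pos: [0.5678, -0.1165, 0.2018]
ee_rot: [-3.135, -0.002, -1.341]
force: [0.6, -0.1, -0.3]
width: 0.0307
t 16.55 pos [ 0.5678 -0.1165  0.2018] rot [-3.135e+00 -1.900e-03 -1.341e+00] F [ 0.6 -0.1 -0.3] w 0.0307 q [ 0.14  0.22 -0.25  0.   -1.1   0.09]
shift units [-0.0025  0.0039 -0.0364] rows>= 0.36707876035136355
turn units [-0.0012 -0.0021 -0.4997]
```

View pics/scene12.png

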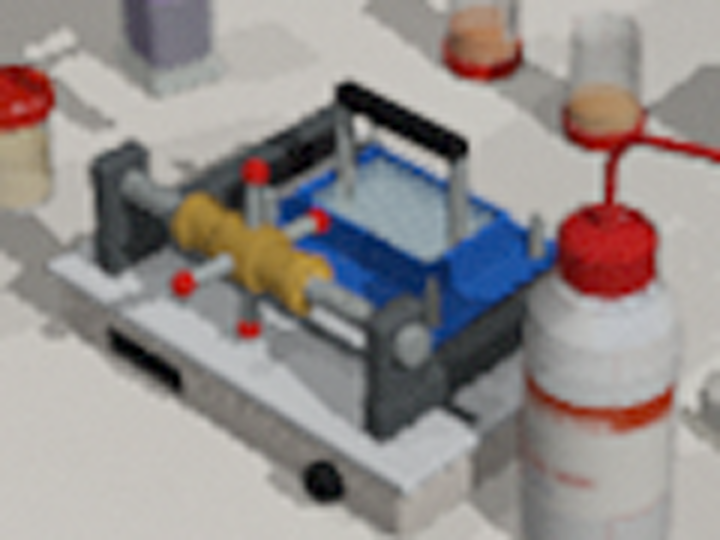

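```bash
python3 -m inch '[[[0,0,0,0,0,-0.04,1],[0,0,0,0,0,-0.046,1],[0,0,0,0,0,-0.046,1],[0,0,0,0,0,-0.046,1],[0,0,0,0,0,-0.046,1],[0,0,0,0,0,-0.046,1],[0,0,0,0,0,-0.046,1],[0,0,0,0,0,-0.046,1],[0,0,0,0,0,-0.046,1],[0,0,0,0,0,-0.046,1],[0,0,0,0,0,-0.046,1],[0,0,0,0,0,0,1]]]' 20
python3 -c "
from h import *
plan(.4433,-.1444,.16,.229)"
```

```text
t: 17.8
eef_pos: [0.565, -0.1163, 0.1965]
ee_rot: [-3.141, 0.002, 0.231]
force: [-0.2, -0.0, 0.3]
width: 0.0003
t 17.80 pos [ 0.565  -0.1163  0.1965] rot [-3.1412e+00  1.7000e-03  2.3130e-01] F [-0.2 -0.   0.3] w 0.0003 q [ 0.14  0.22 -0.25 -0.   -1.1   1.67]
shift units [-0.2497 -0.001   0.0734] rows>= 2.602408143627415
turn units [-0.0001  0.0005  0.0007]
```

```bash
python3 -m inch '[[[-0.04,0,0,0,0,0,1],[-0.06,0,0.01,0,0,0,1],[-0.07,0,0.02,0,0,0,1],[-0.05,0,0.02,0,0,0,1],[-0.03,0,0.02,0,0,0,1],[0,0,0.004,0,0,0,1],[0,0,0,0,0,0,1]]]'
python3 - <<'E'
from h import *
plan(.4433,-.1444,.112,.229)
I=grab_frame("scene");cv2.imwrite(f"pics/scene13.png",cv2.resize(I[180:290,180:320],None,fx=5,fy=5,interpolation=cv2.INTER_CUBIC))
E
```

```text
t: 18.5
eef_pos: [0.4439, -0.1448, 0.1605]
ee_rot: [3.141, 0.0, 0.226]
force: [0.3, 0.7, -0.1]
width: 0.0009
t 18.50 pos [ 0.4439 -0.1448  0.1605] rot [3.1415e+00 3.0000e-04 2.2630e-01] F [ 0.3  0.7 -0.1] w 0.0009 q [ 0.11  0.07 -0.53  0.   -0.97  1.69]
shift units [-0.0009 -0.001   0.097 ] rows>= 0.969776976945489
turn units [ 0.      0.0001 -0.0008]
```

View pics/scene13.png

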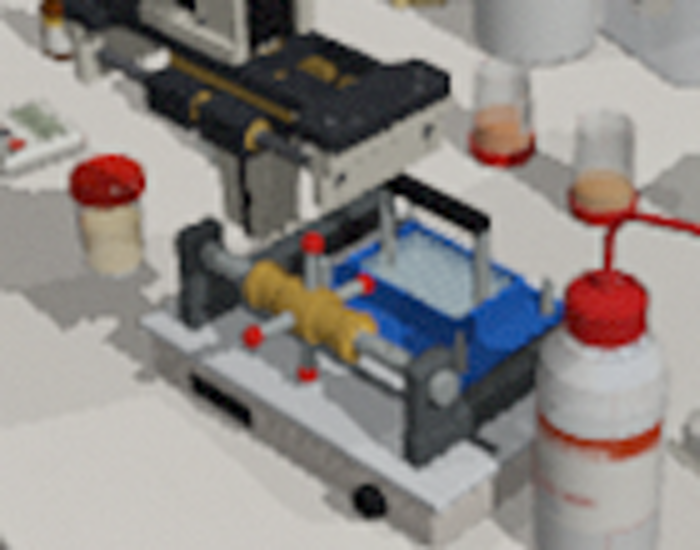

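```bash
python3 -m inch '[[[0,0,0.03,0,0,0,1],[0,0,0.035,0,0,0,1],[0,0,0.025,0,0,0,1],[0,0,0.006,0,0,0,1],[0,0,0,0,0,0,1]]]'
python3 -m inch '[[[0.016,0,0,0,0,0,1],[0.016,0,0,0,0,0,1],[0.016,0,0,0,0,0,1],[0,0,0,0,0,0,1]]]'
python3 - <<'E'
from h import *
plan(.4885,-.1336,.112,.229)
I=grab_frame("scene");cv2.imwrite(f"pics/scene14.png",cv2.resize(I[200:280,200:310],None,fx=6,fy=6,interpolation=cv2.INTER_CUBIC))
E
```

```text
t: 19.05
eef_pos: [0.4443, -0.1446, 0.1125]
ee_rot: [3.142, 0.001, 0.229]
force: [-0.0, -0.6, 0.1]
width: 0.0004
t: 19.45
eef_pos: [0.468, -0.1392, 0.1128]
ee_rot: [3.141, 0.0, 0.229]
force: [-1.4, -0.8, 2.4]
width: 0.0001
t 19.45 pos [ 0.468  -0.1392  0.1128] rot [3.1413e+00 4.0000e-04 2.2950e-01] F [-1.4 -0.8  2.4] w 0.0001 q [ 0.11  0.16 -0.55  0.   -0.86  1.69]
shift units [ 0.0424 -0.0015  0.0016] rows>= 0.42450047978319894
turn units [0.0001 0.0001 0.0001]
```

View pics/scene14.png

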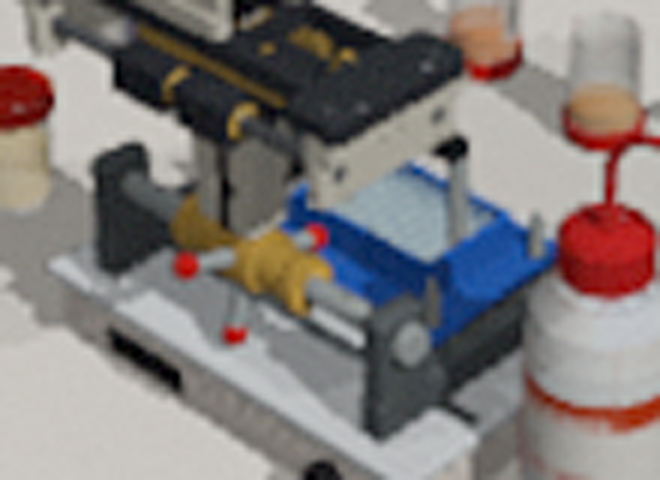

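```bash
python3 -m inch '[[[0.014,0,0,0,0,0,1],[0.014,0,0,0,0,0,1],[0.014,0,0,0,0,0,1],[0.004,0,0,0,0,0,1],[0,0,0,0,0,0,1]]]'
python3 -m inch '[[[0,0,-0.04,0,0,0,1],[0,0,-0.05,0,0,0,1],[-0.02,0,-0.02,0,0,0,1],[-0.06,0,0,0,0,0,1],[-0.06,0,0,0,0,0,1],[0,0,0,0,0,0,1]]]'
python3 - <<'E'
from h import *
plan(.4325,-.1465,.112,.229)
I=grab_frame("scene");cv2.imwrite(f"pics/scene15.png",cv2.resize(I[200:280,200:310],None,fx=6,fy=6,interpolation=cv2.INTER_CUBIC))
I=grab_frame("top");cv2.imwrite("pics/t15.png",I);cv2.imwrite(f"pics/top15.png",cv2.resize(I[200:280,240:350],None,fx=6,fy=6,interpolation=cv2.INTER_CUBIC))
E
```

```text
t: 20.0
eef_pos: [0.4896, -0.134, 0.1125]
ee_rot: [-3.141, 0.0, 0.229]
force: [-1.6, 1.0, 1.7]
width: 0.0005
t: 20.6
eef_pos: [0.4181, -0.1502, 0.1676]
ee_rot: [-3.141, -0.001, 0.228]
force: [0.2, 0.2, 0.4]
width: 0.0008
t 20.60 pos [ 0.4181 -0.1502  0.1676] rot [-3.1407e+00 -7.0000e-04  2.2810e-01] F [0.2 0.2 0.4] w 0.0008 q [ 0.1   0.02 -0.56 -0.   -0.99  1.7 ]
shift units [ 0.0297 -0.0006  0.1112] rows>= 1.1507343762181896
turn units [-0.0003 -0.0002 -0.0003]
```

View pics/scene15.png

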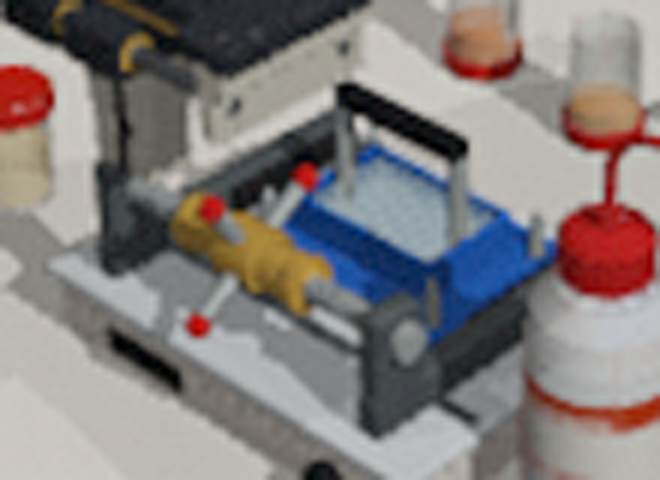

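View pics/top15.png

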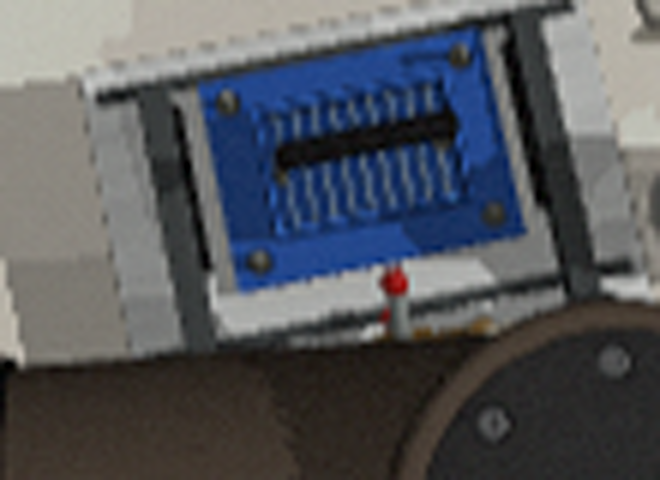

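```bash
cat >> h.py <<'E'
AX=np.array([.473,-.1376,.092]);EX=np.array([np.cos(.229),np.sin(.229),0]);EY=np.array([-EX[1],EX[0],0])
def lean(n,u,v,du=0):
    c,d=ray(n,u-du,v); k=np.dot(AX-c,EY)/np.dot(d,EY); p=c+k*d-AX
    a=p@EX; return round(np.arctan2(a,p[2]),2),round(np.hypot(a,p[2]),4)
E
python3 - <<'E'
from h import *
for x,y in((305,175),(212,208),(198,325)): print(lean("scene",*crop(x,y,200,200),1.8))
E
```

```text
(np.float64(0.76), np.float64(0.0426))
(np.float64(-0.55), np.float64(0.0482))
(np.float64(-1.94), np.float64(0.0396))
```

```bash
python3 -m inch '[[[0.02,0,0.03,0,0,0,1],[0,0,0.04,0,0,0,1],[0,0,0.03,0,0,0,1],[0,0,0.01,0,0,0,1],[0,0,0,0,0,0,1]]]'
python3 -m inch '[[[0.016,0,0,0,0,0,1],[0.016,0,0,0,0,0,1],[0.016,0,0,0,0,0,1],[0.016,0,0,0,0,0,1],[0,0,0,0,0,0,1]]]'
python3 - <<'E'
from h import *
plan(.4895,-.1336,.112,.229)
E
```

```text
t: 21.2
eef_pos: [0.4313, -0.1476, 0.1121]
ee_rot: [-3.142, 0.001, 0.229]
force: [0.2, -0.0, 0.4]
width: 0.0004
t: 21.7
eef_pos: [0.4638, -0.1401, 0.1131]
ee_rot: [3.141, -0.001, 0.23]
force: [-1.2, -0.5, -0.6]
width: 0.0003
t 21.70 pos [ 0.4638 -0.1401  0.1131] rot [ 3.1413e+00 -1.2000e-03  2.2970e-01] F [-1.2 -0.5 -0.6] w 0.0003 q [ 0.11  0.15 -0.55  0.   -0.86  1.69]
shift units [ 0.0529 -0.0009  0.0023] rows>= 0.5299127502604248
turn units [ 0.0001 -0.0004  0.0002]
```

```bash
python3 -m inch '[[[0.015,0,0,0,0,0,1],[0.015,0,0,0,0,0,1],[0.015,0,0,0,0,0,1],[0.007,0,0,0,0,0,1],[0,0,0,0,0,0,1],[0,0,-0.04,0,0,0,1],[0,0,-0.05,0,0,0,1],[-0.03,0,-0.02,0,0,0,1],[-0.06,0,0,0,0,0,1],[-0.05,0,0,0,0,0,1],[0,0,0,0,0,0,1]]]'
python3 - <<'E'
from h import *
plan(.4325,-.1465,.112,.229)
I=grab_frame("scene");cv2.imwrite(f"pics/scene16.png",cv2.resize(I[200:280,200:310],None,fx=6,fy=6,interpolation=cv2.INTER_CUBIC))
E
```

```text
t: 22.8
eef_pos: [0.418, -0.1506, 0.1684]
ee_rot: [-3.141, -0.003, 0.229]
force: [1.6, 0.7, -0.1]
width: 0.0004
t 22.80 pos [ 0.418  -0.1506  0.1684] rot [-3.1415e+00 -2.8000e-03  2.2860e-01] F [ 1.6  0.7 -0.1] w 0.0004 q [ 0.1   0.02 -0.56 -0.   -0.99  1.7 ]
shift units [ 0.0299 -0.0014  0.1129] rows>= 1.167589105615367
turn units [-0.     -0.0009 -0.0001]
```

View pics/scene16.png

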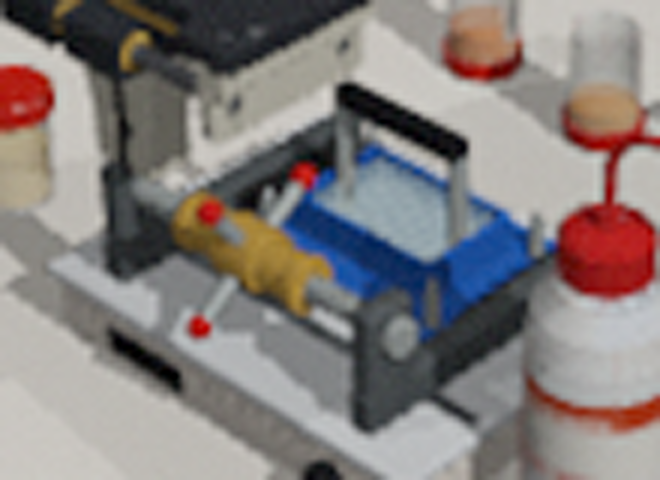

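```bash
python3 -m inch '[[[0.02,0,0.03,0,0,0,1],[0,0,0.04,0,0,0,1],[0,0,0.032,0,0,0,1],[0,0,0.01,0,0,0,1],[0,0,0,0,0,0,1],[0.016,0,0,0,0,0,1],[0.016,0,0,0,0,0,1],[0.016,0,0,0,0,0,1],[0.016,0,0,0,0,0,1],[0.016,0,0,0,0,0,1],[0.016,0,0,0,0,0,1],[0.012,0,0,0,0,0,1],[0.009,0,0,0,0,0,1],[0,0,0,0,0,0,1]]]'
python3 -m inch '[[[0,0,-0.04,0,0,0,1],[0,0,-0.05,0,0,0,1],[-0.03,0,-0.02,0,0,0,1],[-0.06,0,0,0,0,0,1],[-0.05,0,0,0,0,0,1],[0,0,0,0,0,0,1]]]'
python3 - <<'E'
from h import *
plan(.4325,-.1465,.112,.229)
I=grab_frame("scene");cv2.imwrite(f"pics/scene17.png",cv2.resize(I[200:280,200:310],None,fx=6,fy=6,interpolation=cv2.INTER_CUBIC))
I=grab_frame("top");cv2.imwrite("pics/t17.png",I);cv2.imwrite(f"pics/top17.png",cv2.resize(I[200:280,240:350],None,fx=6,fy=6,interpolation=cv2.INTER_CUBIC))
E
```

```text
t: 24.25
eef_pos: [0.4793, -0.1363, 0.1095]
ee_rot: [-3.14, 0.015, 0.228]
force: [-17.7, -6.3, 4.4]
width: 0.0003
t: 24.85
eef_pos: [0.417, -0.151, 0.1675]
ee_rot: [3.142, -0.002, 0.229]
force: [1.5, -0.8, 0.1]
width: 0.0006
t 24.85 pos [ 0.417  -0.151   0.1675] rot [ 3.1415e+00 -2.2000e-03  2.2860e-01] F [ 1.5 -0.8  0.1] w 0.0006 q [ 0.1   0.02 -0.56 -0.   -0.99  1.7 ]
shift units [ 0.0321 -0.0017  0.1111] rows>= 1.156612214483395
turn units [ 0.     -0.0007 -0.0001]
```

View pics/scene17.png

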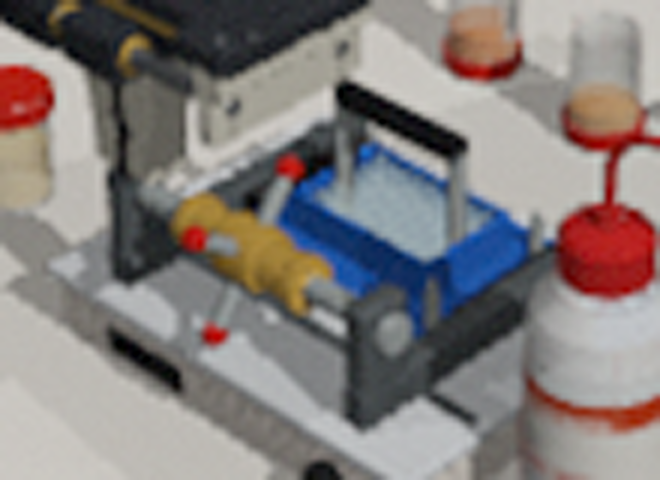

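View pics/top17.png

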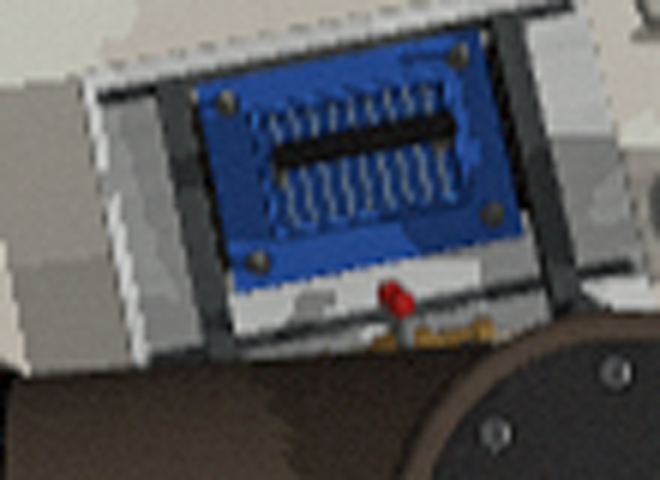

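```bash
python3 - <<'E'
from h import *
for x,y in((290,167),(194,239),(214,333)): print(lean("scene",*crop(x,y,200,200),1.8))
print("prev");
for x,y in((305,173),(211,211),(200,326)): print(lean("scene",*crop(x,y,200,200),1.8))
I=cv2.imread("pics/t17.png");cv2.imwrite("pics/top17b.png",cv2.resize(I[200:265,260:340],None,fx=9,fy=9,interpolation=cv2.INTER_CUBIC))
# inner faces of jaws expected
for q in(3.8,4.2,5):
    print(q,[ (proj("top",np.r_[.5655,-.1160,.064]+EX*x*np.r_[1,1,1]+EY*s*(.081-.003*q))-[260,200])*9+4 for s in(1,-1) for x in(.038,-.038)])
E
```

```text
(np.float64(0.48), np.float64(0.0445))
(np.float64(-0.86), np.float64(0.0474))
(np.float64(-2.26), np.float64(0.0367))
prev
(np.float64(0.75), np.float64(0.0434))
(np.float64(-0.57), np.float64(0.0475))
(np.float64(-1.97), np.float64(0.039))
3.8 [array([104.28392696, 151.39125212]), array([154.7497284 , 404.50924546]), array([565.70427002,  58.7640633 ]), array([621.97605101, 309.73254988])]
4.2 [array([108.27629316, 150.58981008]), array([158.79252275, 403.68916604]), array([561.7410601 ,  59.55965239]), array([617.96316408, 310.54656258])]
5 [array([116.26026083, 148.98707953]), array([166.87732698, 402.04916634]), array([553.81388378,  61.15098245]), array([609.9366143 , 312.17474539])]
```

View pics/top17b.png

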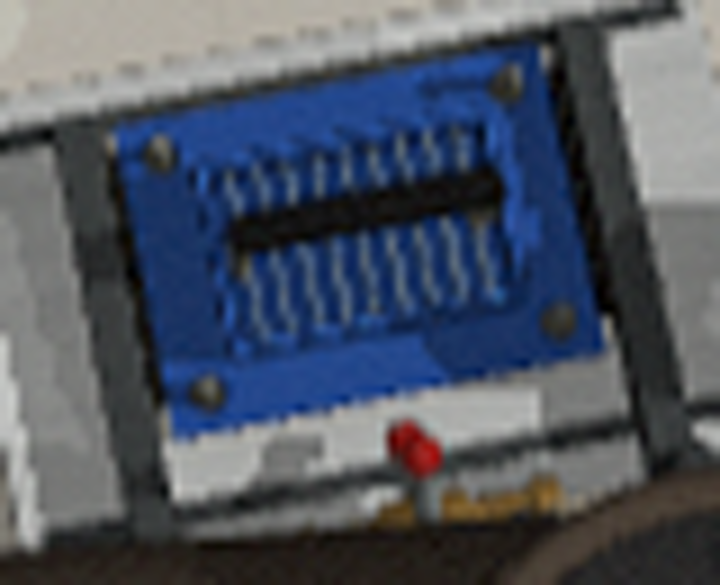

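```bash
python3 - <<'E'
from h import *
S=np.array([.5655,-.116,0])
for xo in(.043,.02):
  for f in("top0","t15","t17"):
    g=cv2.imread(f"pics/{f}.png").astype(np.float32)
    for s in(1,-1):
        ys=np.arange(.060,.105,.0015)
        pts=np.array([proj("top",S+EX*xo+EY*s*y+[0,0,.064]) for y in ys],np.float32)
        v=cv2.remap(g,pts[:,0].reshape(-1,1),pts[:,1].reshape(-1,1),cv2.INTER_LINEAR)[:,0]
        print(f,xo,s," ".join("B" if (c[0]>c[2]+30) else "%d"%c.mean() for c in v))
E
```

```text
top0 0.043 1 117 121 113 107 101 107 113 102 95 107 112 105 92 75 62 51 50 49 50 51 52 52 50 61 80 76 72 82 87 80
top0 0.043 -1 80 83 75 70 72 74 69 71 74 83 89 58 33 35 43 49 51 51 51 51 49 49 75 93 98 99 106 111 113 110
t15 0.043 1 B B B B 80 84 87 83 83 91 95 93 81 63 59 58 59 59 60 60 57 60 74 82 86 81 78 87 93 92
t15 0.043 -1 B B B 63 77 83 76 79 85 62 30 37 47 56 60 58 57 58 58 57 76 91 110 119 114 111 118 124 128 124
t17 0.043 1 B B B B B 81 71 65 58 56 56 57 58 60 56 49 61 80 90 92 88 82 77 81 85 81 78 84 90 92
t17 0.043 -1 B B 69 73 46 35 43 53 60 61 60 57 55 55 64 85 105 119 127 127 120 109 117 120 113 110 116 123 129 125
top0 0.02 1 111 111 111 112 112 112 113 113 108 102 89 69 32 18 36 47 50 51 52 53 53 54 55 60 79 107 112 113 112 112
top0 0.02 -1 109 110 110 111 110 109 111 103 78 47 15 6 0 26 50 51 52 51 51 49 47 45 97 146 152 156 154 153 152 152
t15 0.02 1 B B B B 101 117 124 125 109 87 49 21 40 57 61 62 61 61 60 61 63 66 79 111 123 121 125 131 134 135
t15 0.02 -1 B B B 123 124 121 93 60 27 12 11 29 57 61 62 60 59 58 59 63 107 172 175 171 171 171 170 169 168 169
t17 0.02 1 B B B B B 25 32 55 62 64 62 60 58 58 59 67 84 105 124 121 120 120 120 119 118 118 124 132 133 133
t17 0.02 -1 B B 30 13 9 10 39 57 59 60 59 58 56 55 66 134 176 174 172 170 170 171 170 169 169 170 170 169 169 169
```

```bash
python3 -m inch '[[[0.03,-0.002,0,0,0,0,1],[0.05,0,0,0,0,0,1],[0.03,0,0,0,0,0,1],[0.004,0,0.02,0,0,0,1],[0,0,0.03,0,0,0,1],[0,0,0.02,0,0,0,1],[0,0,0,0,0,0,1]]]'
python3 - <<'E'
from h import *
plan(.4725,-.1378,.112,.229)
E
```

```text
t: 25.65
eef_pos: [0.472, -0.1368, 0.1297]
ee_rot: [-3.141, 0.004, 0.229]
force: [0.5, -0.0, 0.7]
width: 0.0006
t 25.65 pos [ 0.472  -0.1368  0.1297] rot [-3.1408  0.0037  0.229 ] F [ 0.5 -0.   0.7] w 0.0006 q [ 0.12  0.15 -0.52 -0.   -0.91  1.68]
shift units [0.0006 0.0022 0.0354] rows>= 0.35495776681011415
turn units [-0.0002  0.0012 -0.    ]
```

```bash
python3 -m inch '[[[0,0.001,0.015,0,0,0,1],[0,0.001,0.015,0,0,0,1],[0,0,0.003,0,0,0,1],[0,0,0,0,0,0,1]]]'; python3 -m inch '[[[0.006,0,0,0,0,0,1],[0.006,0,0,0,0,0,1],[0,0,0,0,0,0,1]]]'; python3 -m inch '[[[0.006,0,0,0,0,0,1],[0,0,0,0,0,0,1],[0,0,0,0,0,0,1]]]'; python3 -m inch '[[[0.006,0,0,0,0,0,1],[0,0,0,0,0,0,1],[0,0,0,0,0,0,1]]]'
```

```text
t: 26.05
eef_pos: [0.4734, -0.1378, 0.115]
ee_rot: [-3.142, 0.0, 0.229]
force: [0.4, -1.0, 0.6]
width: 0.0003
t: 26.35
eef_pos: [0.4785, -0.1366, 0.115]
ee_rot: [-3.141, 0.002, 0.229]
force: [-4.6, -1.0, 2.3]
width: 0.0004
t: 26.65
eef_pos: [0.4798, -0.1363, 0.1145]
ee_rot: [-3.141, 0.005, 0.229]
force: [-6.7, -3.3, 1.9]
width: 0.0002
t: 26.95
eef_pos: [0.4809, -0.136, 0.114]
ee_rot: [-3.141, 0.008, 0.228]
force: [-9.9, -4.2, 3.0]
width: 0.0006
```

```bash
python3 -m inch '[[[0.006,0,0,0,0,0,1],[0.006,0,0,0,0,0,1],[0,0,0,0,0,0,1]]]'; python3 -m inch '[[[0.006,0,0,0,0,0,1],[0.006,0,0,0,0,0,1],[0,0,0,0,0,0,1],[0,0,0,0,0,0,1]]]'
```

```text
t: 27.25
eef_pos: [0.4831, -0.1354, 0.1128]
ee_rot: [-3.14, 0.016, 0.227]
force: [-18.8, -7.8, 2.6]
width: 0.0004
t: 27.65
eef_pos: [0.4859, -0.1348, 0.1122]
ee_rot: [-3.139, 0.021, 0.227]
force: [-25.8, -10.3, 7.4]
width: 0.0003
```

```bash
python3 -m inch '[[[-0.02,0,0,0,0,0,1],[0,0,0,0,0,0,1],[0,0,0,0,0,0,1]]]'; python3 -m inch '[[[-0.01,0,0,0,0,0,1],[0,0,0,0,0,0,1],[0,0,0,0,0,0,1]]]';  python3 -m inch '[[[-0.01,0,0,0,0,0,1],[0,0,0,0,0,0,1],[0,0,0,0,0,0,1]]]'
```

```text
t: 27.95
eef_pos: [0.4829, -0.1357, 0.1146]
ee_rot: [-3.141, 0.008, 0.228]
force: [-12.2, -5.2, 7.5]
width: 0.0006
t: 28.25
eef_pos: [0.4811, -0.1362, 0.1154]
ee_rot: [3.142, 0.002, 0.229]
force: [-6.5, -1.8, 4.7]
width: 0.0005
t: 28.55
eef_pos: [0.4778, -0.1368, 0.1153]
ee_rot: [3.141, -0.001, 0.229]
force: [-0.3, -1.1, 0.5]
width: 0.0006
```

```bash
python3 -m inch '[[[-0.008,0,-0.01,0,0,0,1],[0,0,-0.03,0,0,0,1],[0,0,-0.06,0,0,0,1],[0,0,-0.08,0,0,0,1],[0,0,-0.08,0,0,0,1],[0,-0.08,-0.05,0,0,0,1],[0,-0.09,0,0,0,0,1],[0,-0.09,0,0,0,0,1],[0,-0.09,0,0,0,0,1],[0,-0.09,0,0,0,0,1],[0,-0.09,0,0,0,0,1],[0,-0.09,0,0,0,0,1],[0,-0.09,0,0,0,0,1],[0,0,0,0,0,0,1]]]'
python3 - <<'E'
from h import *
plan(.46,.2,.2)
I=grab_frame("scene");cv2.imwrite("pics/s20.png",I);cv2.imwrite(f"pics/scene20.png",cv2.resize(I[170:290,150:320],None,fx=4.5,fy=4.5,interpolation=cv2.INTER_CUBIC))
I=grab_frame("top");cv2.imwrite("pics/t20.png",I);cv2.imwrite(f"pics/top20.png",cv2.resize(I[200:290,240:350],None,fx=6,fy=6,interpolation=cv2.INTER_CUBIC))
E
```

```text
t: 29.95
eef_pos: [0.392, 0.2121, 0.2705]
ee_rot: [-3.14, -0.001, 0.234]
force: [-0.5, -0.0, -0.8]
width: 0.0004
t 29.95 pos [0.392  0.2121 0.2705] rot [-3.1405e+00 -9.0000e-04  2.3390e-01] F [-0.5 -0.  -0.8] w 0.0004 q [ 0.94 -0.06 -0.39 -0.   -1.24  0.86]
shift units [0.1266 0.0553 0.1409] rows>= 1.9735190112438676
```

View pics/scene20.png

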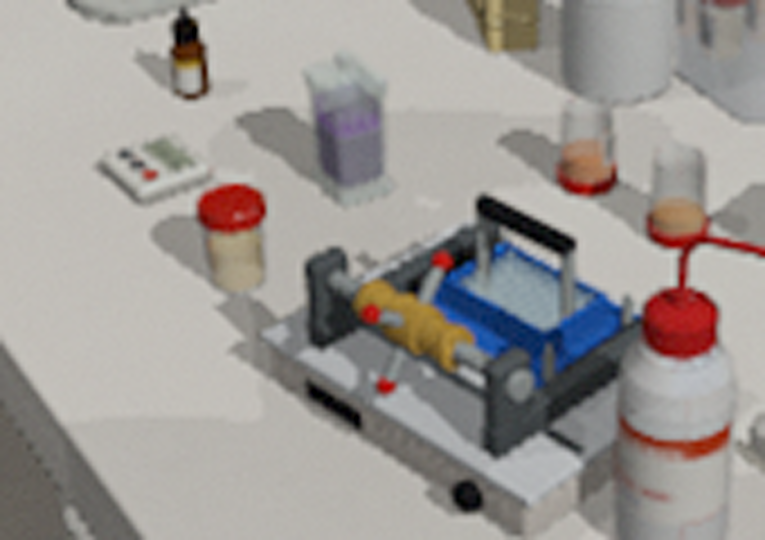

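View pics/top20.png

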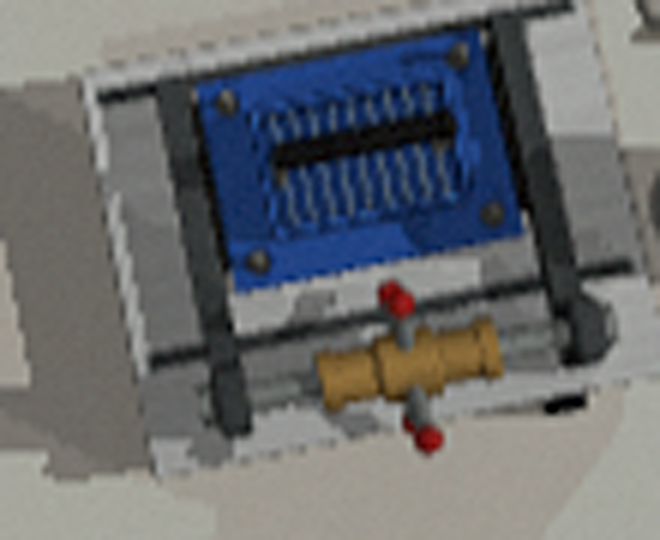

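```bash
python3 - <<'E'
from h import *
for x,y in((443,262),(371,314),(385,385)): print(lean("scene",*crop(x,y,150,170,4.5),1.8))
S=np.array([.5655,-.116,0])
for xo in(.02,0,-.03):
  for f in("t17","t20"):
    g=cv2.imread(f"pics/{f}.png").astype(np.float32)
    for s in(1,-1):
        ys=np.arange(.058,.09,.001)
        pts=np.array([proj("top",S+EX*xo+EY*s*y+[0,0,.055]) for y in ys],np.float32)
        v=cv2.remap(g,pts[:,0].reshape(-1,1),pts[:,1].reshape(-1,1),cv2.INTER_LINEAR)[:,0]
        print(f,xo,s," ".join("B" if (c[0]>c[2]+30) else "%d"%c.mean() for c in v))
I=cv2.imread("pics/s20.png");cv2.imwrite("pics/scene20b.png",cv2.resize(I[205:270,220:300],None,fx=9,fy=9,interpolation=cv2.INTER_CUBIC))
E
```

```text
(np.float64(0.51), np.float64(0.0433))
(np.float64(-0.86), np.float64(0.047))
(np.float64(-2.26), np.float64(0.037))
t17 0.02 1 B B B B B B B B B 31 25 31 46 61 63 63 62 61 60 59 58 57 57 58 58 72 88 103 113 121 122 121
t17 0.02 -1 B B B B B B B 16 11 10 8 20 37 53 55 57 59 59 59 58 57 56 54 53 58 104 148 177 175 173 172 171
t20 0.02 1 B B B B B B B B B 28 25 31 45 58 59 56 54 55 55 55 53 52 53 53 53 69 84 100 109 117 119 118
t20 0.02 -1 B B B B B B B 14 10 10 9 21 36 51 54 56 57 56 54 53 53 52 52 51 56 92 128 153 159 163 164 164
t17 0 1 B B B B B B B B 32 16 15 15 22 36 50 54 55 55 55 55 55 56 56 55 52 49 70 97 121 119 118 117
t17 0 -1 B B B B B B B 25 21 18 16 14 29 47 61 60 58 56 57 57 56 56 55 70 88 107 136 162 174 173 171 171
t20 0 1 B B B B B B B B 28 15 16 17 22 35 47 51 49 48 49 51 52 52 52 51 49 48 69 96 121 118 115 113
t20 0 -1 B B B B B B B 21 18 16 14 13 26 41 54 55 56 56 54 52 52 52 52 64 78 94 123 151 164 163 161 160
t17 -0.03 1 B B B B B B B B B 32 22 23 25 36 49 61 62 63 62 60 59 58 58 59 61 64 74 94 116 124 122 121
t17 -0.03 -1 B B B B B B B 6 7 10 14 24 34 41 42 43 42 38 36 36 37 38 38 37 46 68 89 103 113 119 118 117
t20 -0.03 1 B B B B B B B B B 25 18 22 27 37 49 59 56 54 53 53 53 53 53 53 54 56 64 82 101 108 107 105
t20 -0.03 -1 B B B B B B 29 13 9 8 8 20 32 39 39 39 38 38 37 37 37 36 36 35 42 59 76 92 105 116 115 115
```

View pics/scene20b.png

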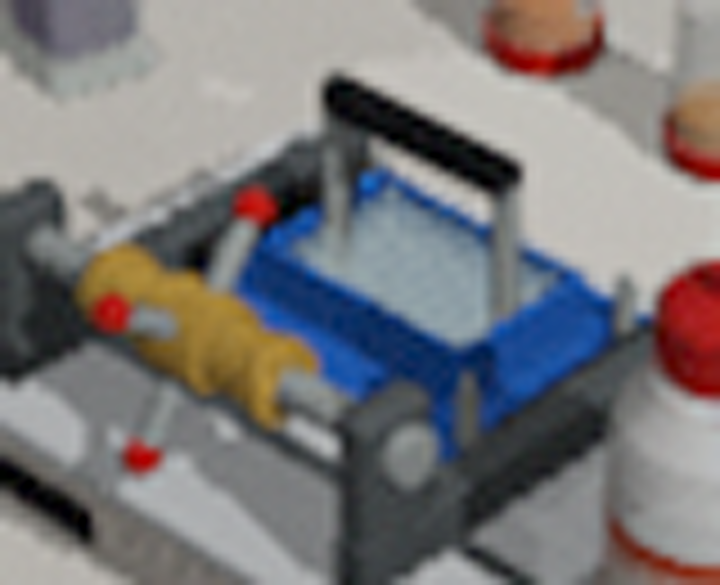

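```bash
python3 -c "
from station import *
print(job_done(), get_state()['t'])"
```

```text
the job is handed in; nothing more can be done
the job is handed in; nothing more can be done
```

The job is handed in at about 30 s of the 72 s allowed. The shaker is loaded and clamped, and the robot is clear of everything.

- **Cup:** it stands upright on the bare worktop at about (0.46, 0.09).
- **Rack:** all four posts show through the corner holes. The rack came down to platform height with almost no force, and it looked flat in both views.
- **Clamp:** I turned the turnbuckle with three finger strokes and a final firm push of about 28 N.
    - **Jaw contact:** the dark strip between each jaw bar and the rack is about the 4 mm pad thickness in the top picture, so both pads touch the rack ends.
    - **Bar position:** the bars put the turnbuckle at about 5.4–5.5, past the 5.0 where the jaws meet the rack.
- **Bystanders:** I moved none of them, and those in the last close-ups looked undisturbed. I did not re-measure them.

Some checks did not agree:

- **Starting angle:** the jaw gaps showed the turnbuckle started near 1.6. I had first taken it as 0, because the bars look the same every quarter turn.
- **Spring-back:** the buckle gave back a little when I eased off the last push, and the bar angle ended about where it was before it. The remaining grip is therefore what the buckle's own friction holds, which I could not measure directly.
- **Camera offset:** the scene camera was about 1.8 pixels off against the robot, so I allowed for that.

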